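# Right the fallen units, load the rotary tester and start it

### The job

Some units have toppled over on the test bench: with the turntable still at its load position, stand each one upright, foot down, in an empty nest of the turntable, leaving the units that are already loaded in their nests. Then turn the turntable by its handle one station anticlockwise (seen from above), fully home against its stop, and press the red start button all the way down. At the end every unit must stand upright in its nest; do not disturb the multimeter, the spool or the carton.

Things in the scene. Friction and masses are not known exactly. Their poses are not given: they have to be found in the camera images.
- unit_0: Toppled unit, lying at the start: square plastic case 50 x 50 mm, 115 mm tall overall: a dark steel foot weight 14 mm high, a grey case up to 95 mm, a round white cap 30 mm across and 20 mm high. About 0.25 kg, centre of mass 27 mm above the foot. Origin on its long axis 45 mm above the foot; z points from foot to head, x and y square to the sides.
- unit_1: Toppled unit, lying at the start: square plastic case 50 x 50 mm, 115 mm tall overall: a dark steel foot weight 14 mm high, a grey case up to 95 mm, a round white cap 30 mm across and 20 mm high. About 0.25 kg, centre of mass 27 mm above the foot. Origin on its long axis 45 mm above the foot; z points from foot to head, x and y square to the sides.
- unit_2: Toppled unit, lying at the start: square plastic case 50 x 50 mm, 115 mm tall overall: a dark steel foot weight 14 mm high, a grey case up to 95 mm, a round white cap 30 mm across and 20 mm high. About 0.25 kg, centre of mass 27 mm above the foot. Origin on its long axis 45 mm above the foot; z points from foot to head, x and y square to the sides.
- loaded_0: A unit already standing in nest_0 of the turntable at the start: same shape and axes as a toppled unit. Absent if that nest is empty.
- loaded_1: A unit already standing in nest_1 of the turntable at the start: same shape and axes as a toppled unit. Absent if that nest is empty.
- loaded_2: A unit already standing in nest_2 of the turntable at the start: same shape and axes as a toppled unit. Absent if that nest is empty.
- loaded_3: A unit already standing in nest_3 of the turntable at the start: same shape and axes as a toppled unit. Absent if that nest is empty.
- loaded_4: A unit already standing in nest_4 of the turntable at the start: same shape and axes as a toppled unit. Absent if that nest is empty.
- nest_0 (a point): Centre of the floor of one of the five square nests on the turntable (30 mm above the bench). A nest is 64 mm square inside with a rim 4 mm thick and 5 mm high; the point turns with the turntable. The nests are 115 mm from the turntable's axis, 72 degrees apart, with one side facing the axis.
- nest_1 (a point): Centre of the floor of one of the five square nests on the turntable (30 mm above the bench). A nest is 64 mm square inside with a rim 4 mm thick and 5 mm high; the point turns with the turntable. The nests are 115 mm from the turntable's axis, 72 degrees apart, with one side facing the axis.
- nest_2 (a point): Centre of the floor of one of the five square nests on the turntable (30 mm above the bench). A nest is 64 mm square inside with a rim 4 mm thick and 5 mm high; the point turns with the turntable. The nests are 115 mm from the turntable's axis, 72 degrees apart, with one side facing the axis.
- nest_3 (a point): Centre of the floor of one of the five square nests on the turntable (30 mm above the bench). A nest is 64 mm square inside with a rim 4 mm thick and 5 mm high; the point turns with the turntable. The nests are 115 mm from the turntable's axis, 72 degrees apart, with one side facing the axis.
- nest_4 (a point): Centre of the floor of one of the five square nests on the turntable (30 mm above the bench). A nest is 64 mm square inside with a rim 4 mm thick and 5 mm high; the point turns with the turntable. The nests are 115 mm from the turntable's axis, 72 degrees apart, with one side facing the axis.
- table_base: Fixed foot of the rotary test table; origin at bench level on the vertical axis of the turntable (disc 320 mm across, upper face 30 mm above the bench).
- turntable (a joint): Angle of the turntable: 0 at the load position where it starts, grows anticlockwise seen from above, up to 1.257 rad (72 degrees, one station) at its index stop, the test position. It stays where it is left.
- handle_top (a point): Centre of the top of the turntable's handle, an upright black round post 22 mm across and 100 mm tall standing on the disc 145 mm from its axis, midway between two nests; its top is 130 mm above the bench.
- console: Fixed black test console, 110 x 140 mm and 50 mm high, that carries the start button; origin at the centre of its underside.
- start_top (a point): Centre of the top of the red start button (32 mm across) on the console; it is pressed straight down.
- start (a joint): Travel of the start button: 0 released, 0.006 m fully down (5 N); it springs back.
- multimeter: Bystander: red multimeter 150 x 75 x 32 mm lying flat; origin at the centre of its underside.
- spool: Bystander: blue wire spool 64 mm across, 46 mm high, standing; origin at the centre of its underside.
- parts_carton: Bystander: cardboard carton 120 x 90 x 70 mm; origin at the centre of its underside.
Things that resemble listed ones, but are neither listed nor needed, are in the scene too. Leave any purple or yellow look-alike of the unit_0 alone.

How it is judged:
On the way, in this order (a step that is already met when the one before it is completed fails the run):
1. every toppled unit stands upright in a nest while the turntable is at its load position ((horizontal distance between unit_0 and nest_0 below 0.014 m or horizontal distance between unit_0 and nest_1 below 0.014 m or horizontal distance between unit_0 and nest_2 below 0.014 m or horizontal distance between unit_0 and nest_3 below 0.014 m or horizontal distance between unit_0 and nest_4 below 0.014 m) and angle between each of unit_0, unit_1, unit_2's own z axis and vertical below 0.1 rad and height (world z) of unit_0 between 0.07 and 0.078 m and (horizontal distance between unit_1 and nest_0 below 0.014 m or horizontal distance between unit_1 and nest_1 below 0.014 m or horizontal distance between unit_1 and nest_2 below 0.014 m or horizontal distance between unit_1 and nest_3 below 0.014 m or horizontal distance between unit_1 and nest_4 below 0.014 m) and height (world z) of unit_1 between 0.07 and 0.078 m and (horizontal distance between unit_2 and nest_0 below 0.014 m or horizontal distance between unit_2 and nest_1 below 0.014 m or horizontal distance between unit_2 and nest_2 below 0.014 m or horizontal distance between unit_2 and nest_3 below 0.014 m or horizontal distance between unit_2 and nest_4 below 0.014 m) and height (world z) of unit_2 between 0.07 and 0.078 m and value of joint turntable below 0.15 rad), for 0.3 s.
2. the turntable is turned home against its stop (value of joint turntable above 1.2 rad), for 0.2 s.
3. the start button is pressed down with the turntable home (value of joint start above 0.0042 m and value of joint turntable above 1.2 rad), for 0.05 s.
At the end, for the whole second after the job is handed in: Every unit present, toppled or already loaded at the start, stands upright (within 0.1 rad) on the floor of a nest, within 14 mm of its centre, the loaded ones in their own nests, at rest; the turntable is at 1.2 rad or more (stop at 1.257); the button is released ((horizontal distance between unit_0 and nest_0 below 0.014 m or horizontal distance between unit_0 and nest_1 below 0.014 m or horizontal distance between unit_0 and nest_2 below 0.014 m or horizontal distance between unit_0 and nest_3 below 0.014 m or horizontal distance between unit_0 and nest_4 below 0.014 m) and angle between each of unit_0, unit_1, unit_2, loaded_0, loaded_1, loaded_2, loaded_3, loaded_4's own z axis and vertical below 0.1 rad and height (world z) of unit_0 between 0.07 and 0.078 m and (horizontal distance between unit_1 and nest_0 below 0.014 m or horizontal distance between unit_1 and nest_1 below 0.014 m or horizontal distance between unit_1 and nest_2 below 0.014 m or horizontal distance between unit_1 and nest_3 below 0.014 m or horizontal distance between unit_1 and nest_4 below 0.014 m) and height (world z) of unit_1 between 0.07 and 0.078 m and (horizontal distance between unit_2 and nest_0 below 0.014 m or horizontal distance between unit_2 and nest_1 below 0.014 m or horizontal distance between unit_2 and nest_2 below 0.014 m or horizontal distance between unit_2 and nest_3 below 0.014 m or horizontal distance between unit_2 and nest_4 below 0.014 m) and height (world z) of unit_2 between 0.07 and 0.078 m and horizontal distance between loaded_0 and nest_0 below 0.014 m and height (world z) of loaded_0 between 0.07 and 0.078 m and horizontal distance between loaded_1 and nest_1 below 0.014 m and height (world z) of loaded_1 between 0.07 and 0.078 m and horizontal distance between loaded_2 and nest_2 below 0.014 m and height (world z) of loaded_2 between 0.07 and 0.078 m and horizontal distance between loaded_3 and nest_3 below 0.014 m and height (world z) of loaded_3 between 0.07 and 0.078 m and horizontal distance between loaded_4 and nest_4 below 0.014 m and height (world z) of loaded_4 between 0.07 and 0.078 m and value of joint turntable above 1.2 rad and value of joint start below 0.002 m and linear speed of each of unit_0, unit_1, unit_2, loaded_0, loaded_1, loaded_2, loaded_3, loaded_4 below 0.03 m/s); the robot touches nothing.
It fails at once if multimeter is moved more than 4 cm (distance of multimeter from where it was at the start of the episode above 0.04 m).
It fails at once if spool is moved more than 4 cm (distance of spool from where it was at the start of the episode above 0.04 m).
It fails at once if parts_carton is moved more than 4 cm (distance of parts_carton from where it was at the start of the episode above 0.04 m).
Of loaded_0, loaded_1, loaded_2, loaded_3, loaded_4 only 1 to 2 are there at a start; the rules pass over those that are not, and their reading is None.
Of unit_0, unit_1, unit_2 only 2 to 3 are there at a start; the rules pass over those that are not, and their reading is None.
At some moment in a run one of unit_0, unit_1, unit_2 may be knocked a few centimetres aside while the robot is not near it.
Once in a run the grip may slacken for a moment while it holds something.
It also fails if it takes over 210 s, if anything falls off the work surface, if the arm or the gripper's body presses on something with over 40 N, if the wrist force passes 120 N, or if a joint passes its speed limit or range.

### The arm

A 6-joint arm with a two-finger parallel gripper is mounted at the origin on the work surface. World frame = base frame: x ahead of the robot, y to its left, z up, the work surface at z = 0. Lengths are in m, angles in rad, forces in N, time in s.
With the tool pointing down it reaches from about 0.35 to 0.925 m from the base axis. Payload 6.4 kg.
Tool frame: the origin (TCP) lies at the centre of the arm's flange, where the gripper is bolted on; the fingertips stand 173 mm ahead of it and the grasp point (between the pads) lies 155 mm ahead of it; z points along the fingers, y is the line along which they close (so a half turn about z gives the same grasp; the last joint's range is limited). The gripper opens to 85 mm and grips with 20 to 120 N. Pads are 22 mm wide; open, the fingers measure 114 mm over their backs; the gripper's body (76 mm by 85 mm) begins 54 mm behind the grasp point. The pads swing forward as they close: fully open they stand 13 mm farther back than shut.
Start: joints at [-1.476, 0.245, 1.558, -0, 1.339, -0.174], TCP at [0.173, -0.627, 0.405] pointing down, gripper open.
Joint ranges: [-3.13, 3.13], [-1.02, 2.26], [0.13, 2.54], [-0.95, 4.09], [0.21, 2.88], [-2.74, 2.74]. Speed limits (rad/s): [2.57, 2.57, 3.14, 3.14, 3.14, 3.14].

### API

Orientations are given as a unit quaternion [x, y, z, w].
In Python, from workcell import get_state, vision, job gives the robot as it stands.
- The arm moves only by the tool jog_arm, never from a script. Its argument "motion" is a list of rows, each an object of numbers: "tx", "ty", "tz": the shift along the tool's x, y, z as a fraction of full scale; "ax", "ay", "az": the turn, a rotation vector about the tool's x, y, z as a fraction of full scale; "claw": the opening, from -1 (shut) to 1 (fully open). A call has 1 to 12 rows; each row shifts and turns the commanded pose from where the row before left it, along the tool's axes as they then stand; what a row does not reach is not made up. Full scale, the value 1, is 400 mm for a shift and 0.5 rad for a turn. A row lasts 1/12 s, in which the tool goes at most 41.7 mm and 7.16 degrees, less where a joint would pass 70% of its speed; a pose out of reach is approached as far as the arm can. A call with a number of a shift or a turn outside -1 to 1 is refused whole. A call with a gripper value outside its range is refused whole. The fingers move at their own pace and stop on an object; "force" is the grip in N (left out, the last holds). Time passes only in rows, so rows that do not move let the fingers close. It gives the time, the measured TCP pose, the force, the opening and the grip force at its end, in the units of the state.
- get_state(): the state, without advancing time (a new reading comes with each control period).
- vision.read_camera(name): name is "side" or "top"; returns a dict with "frame" (420x560x3 uint8, red, green, blue), "depth" (420x560 float32, m along the optical axis (not along the pixel's ray), 0 where there is no reading), "K" (3x3 intrinsics, pixels), "camera_from_world" (4x4, takes a point from world to camera coordinates). Camera axes: x right, y down, z forward; pixel columns grow to the right and rows downward; lengths in m; the calibration is good to about 2 mm. A picture is of the moment at which its call begins.
- job.sign_off(): hands the job in; it is judged then, once.
Trained networks look in a picture, given as the dict that the camera call returned (one of the last four; its "shot" number tells which), for a name from the list of things; names that differ only in an ending like _2 or _b are one class to them, and where a whole thing is asked for, a point or a joint stands for the part that bears it (a point fixed in the world has none). Each returns a list of dicts, best first, with "p" (0 to 1); they miss things now and then, are a little off and sometimes report something else, mostly with a low value. They report only what shows in the picture. A call takes as long as a camera call. They do not tell look-alikes from the thing itself.
- vision.look_for(picture, label): "centre" ([x, y, z] in m, in world coordinates, good to about 4 mm: the middle of the surface that is visible of it).
- vision.silhouettes(picture, label): "region" (420x560 bool, what is visible of it).
The state is a dict: "time_s": time; "joint_pos": joint angles; "qd": joint speeds; "joint_efforts": joint torques, N m; "ee_pos": TCP position; "tcp_rot": TCP orientation; "wrist_force": force on the tool from outside, world axes, zero at the start; "wrist_torque": the same for the moment, N m; "finger_gap": opening from 0.0 (shut) to 1.0 (fully open); "grasp_force": force on a finger pad.
Only numpy, scipy, OpenCV 4.12 (cv2) and the standard library are available. Lean on these libraries where they do the work, as an engineer would, in place of code of your own. Each camera call takes 0.05 s, during which the arm holds its last target. There are 200 camera calls.

## Working session

There is one attempt and no reset: what is moved stays moved. The work goes in short steps, Python scripts to look and compute and a tool call to move; the robot and the scene stay as the last step left them, time stands still between calls to the robot, and variables do not carry over. Pictures are saved under pics/ and viewed, at most 14 in all, crops included, and the job is handed in when it is done.

Besides the shell and the picture viewer there is one more tool, called after "Request:" in YAML: its name, and indented under it one key for each argument. jog_arm: Moves the arm, as the interface text tells. Shift numbers are shares of 400 mm and turn numbers shares of 0.5 rad, none past 1 either way. Its arguments: {"type":"object","properties":{"motion":{"type":"array","items":{"type":"object","properties":{"tx":{"type":"number","minimum":-1,"maximum":1},"ty":{"type":"number","minimum":-1,"maximum":1},"tz":{"type":"number","minimum":-1,"maximum":1},"ax":{"type":"number","minimum":-1,"maximum":1},"ay":{"type":"number","minimum":-1,"maximum":1},"az":{"type":"number","minimum":-1,"maximum":1},"claw":{"type":"number"}}}},"force":{"type":"number"}},"required":["motion"]}

```bash
mkdir -p pics
cat > h.py <<'E'
import numpy as np, cv2
from workcell import get_state, vision, job
from scipy.spatial.transform import Rotation as R
def save(p,name,crop=None,scale=1):
    f=p["frame"][:,:,::-1]
    if crop: f=f[crop[1]:crop[3],crop[0]:crop[2]]
    cv2.imwrite("pics/"+name,cv2.resize(f,None,fx=scale,fy=scale,interpolation=cv2.INTER_CUBIC))
def cloud(p):
    d=p["depth"];K=p["K"];v,u=np.mgrid[:d.shape[0],:d.shape[1]]
    c=np.stack([(u-K[0,2])*d/K[0,0],(v-K[1,2])*d/K[1,1],d,np.ones_like(d)],-1)
    w=c@np.linalg.inv(p["camera_from_world"]).T
    w[d<=0]=np.nan
    return w[...,:3]
def proj(p,X):
    c=p["camera_from_world"]@np.append(X,1); q=p["K"]@c[:3]; return (q[:2]/q[2]).round(0)
E
python3 - <<'E'
from h import *
np.set_printoptions(precision=3,suppress=True)
s=get_state(); print(s)
for n in("top","side"):
    p=vision.read_camera(n); save(p,n+"0.png",scale=1.4)
    np.savez("pics/%s0.npz"%n,**{k:p[k] for k in("frame","depth","K","camera_from_world")})
    print(n,np.linalg.inv(p["camera_from_world"])[:3,3],p["K"][0])
    for l in("unit_0","loaded_0","nest_0","table_base","handle_top","console","start_top","multimeter","spool","parts_carton"):
        print(l,[(round(r["p"],2),np.round(r["centre"],3).tolist(),proj(p,r["centre"]).tolist()) for r in vision.look_for(p,l)])
E
```

```text
{'time_s': 0.0, 'joint_pos': array([-1.476,  0.246,  1.559, -0.   ,  1.339, -0.174]), 'qd': array([ 0.001, -0.001, -0.001,  0.001,  0.001,  0.001]), 'joint_efforts': array([ -0.   , -42.951, -32.613,  -0.   ,   0.005,  -0.   ]), 'ee_pos': array([ 0.173, -0.626,  0.404]), 'tcp_rot': array([ 0.991,  0.134,  0.   , -0.001]), 'wrist_force': array([-0.741,  0.24 , -0.198]), 'wrist_torque': array([0.025, 0.058, 0.016]), 'grasp_force': 0.0, 'finger_gap': 1.0011219866104157}
top [ 0.347 -0.052  1.038] [393.976   0.    285.423]
unit_0 [(0.94, [0.735, -0.393, 0.053], [423.0, 119.0]), (0.88, [0.24, -0.273, 0.05], [386.0, 315.0]), (0.8, [0.622, -0.124, 0.048], [321.0, 163.0]), (0.73, [0.458, -0.223, 0.053], [362.0, 225.0]), (0.59, [0.504, -0.061, 0.048], [297.0, 208.0]), (0.47, [0.574, -0.362, 0.07], [417.0, 178.0])]
loaded_0 [(0.58, [0.514, 0.1, 0.129], [229.0, 199.0]), (0.22, [0.574, -0.393, 0.05], [427.0, 180.0])]
nest_0 [(0.63, [0.502, 0.226, 0.034], [186.0, 211.0])]
table_base [(0.98, [0.502, 0.22, 0.029], [189.0, 211.0])]
handle_top [(0.74, [0.506, 0.227, 0.029], [187.0, 210.0])]
console [
[... 589 characters left out ...]
 (0.58, [0.526, 0.124, 0.106], [271.0, 254.0])]
nest_0 [(0.67, [0.509, 0.236, 0.028], [274.0, 303.0])]
table_base [(0.7, [0.504, 0.239, 0.03], [276.0, 303.0]), (0.28, [0.507, 0.238, 0.031], [275.0, 303.0])]
handle_top [(0.57, [0.507, 0.235, 0.032], [275.0, 302.0])]
console [(0.71, [0.578, -0.361, 0.047], [267.0, 157.0])]
start_top [(0.54, [0.508, 0.241, 0.032], [274.0, 304.0]), (0.46, [0.466, -0.215, 0.049], [296.0, 186.0])]
multimeter [(0.76, [0.78, -0.004, 0.034], [193.0, 232.0])]
spool [(0.53, [0.758, -0.224, 0.045], [211.0, 181.0]), (0.44, [0.574, -0.357, 0.073], [268.0, 152.0])]
parts_carton [(0.58, [0.331, -0.394, 0.071], [336.0, 149.0]), (0.35, [0.574, -0.362, 0.071], [268.0, 151.0])]
```

View pics/top0.png

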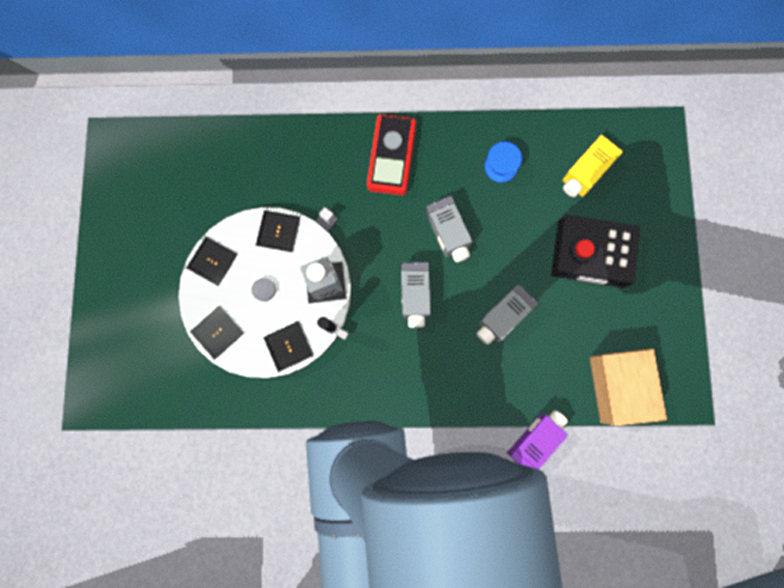

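View pics/side0.png

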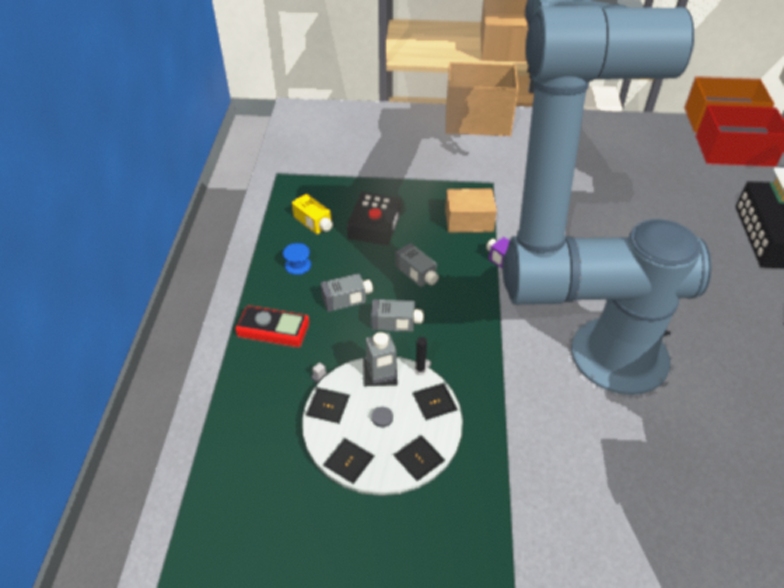

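Pictures (native pixels = shown/1.4): the turntable is at about (187,208) in the top view, with one loaded unit on it at (229,199) and four empty nests. The black handle is at (233,232). The console with its red button is at (417,177).

Things that could be taken for a toppled unit, top view:
- Grey at (321,163)
- Grey at (297,208)
- Grey at (362,225)
- Yellow at (423,119): look-alike
- Purple at (386,315): look-alike

I choose the three grey ones and check them in a crop.

```bash
cat > meas.py <<'E'
from h import *
np.set_printoptions(precision=4,suppress=True)
def units(p,out=True):
    """grey/white boxes lying: top surface 0.035<z<0.06, inside bench area; returns centre, u(foot->head)"""
    w=cloud(p); f=p["frame"].astype(int); z=w[...,2]
    sat=f.max(-1)-f.min(-1)
    m=((z>0.042)&(z<0.058)&(sat<40)).astype(np.uint8)
    m=cv2.morphologyEx(m,cv2.MORPH_OPEN,np.ones((3,3)))
    n,l,st,c=cv2.connectedComponentsWithStats(m)
    r=[]
    for i in range(1,n):
        if not 300<st[i,4]<2500: continue
        P=w[l==i]; 
        (cx,cy),(a,b),th=cv2.minAreaRect((P[:,:2]*1000).astype(np.float32))
        t=np.deg2rad(th if a>b else th+90); u=np.array([np.cos(t),np.sin(t)])
        c0=np.array([cx,cy])/1000
        r.append((c0,u,max(a,b),min(a,b),np.median(P[:,2]),c[i],st[i,4]))
    return r
E
python3 - <<'E'
from meas import *
for n in("top","side"):
    p=dict(np.load("pics/%s0.npz"%n)); w=cloud(p); f=p["frame"].astype(int)
    print(n)
    for q in units(p): print([np.round(x,4) for x in q])
    # disc: white z~.03
    z=w[...,2]; m=(z>0.022)&(z<0.036)&(f.min(-1)>130)&(abs(w[...,0]-.5)<.25)&(abs(w[...,1]-.23)<.25)
    P=w[m][:,:2]; h=cv2.convexHull((P*1000).astype(np.float32)); 
    (c,r)=cv2.minEnclosingCircle(h); A=h[:,0]; s=np.linalg.lstsq(np.c_[2*A,np.ones(len(A))],(A**2).sum(1),rcond=None)[0]
    print("disc",c,r,"fit",s[:2],np.sqrt(s[2]+s[:2]@s[:2]),"z",np.median(z[m]))
    m=((z>0.024)&(z<0.042)&(f.max(-1)<90)&(np.hypot(w[...,0]-.503,w[...,1]-.229)<.16)).astype(np.uint8)
    k,l,st,_=cv2.connectedComponentsWithStats(m)
    for i in range(1,k):
        if st[i,4]<150: continue
        Q=w[l==i]; (c,ab,th)=cv2.minAreaRect((Q[:,:2]*1000).astype(np.float32)); d=np.array(c)-s[:2]
        print("nest",c,ab,th,"r",np.hypot(*d),"ang",np.degrees(np.arctan2(d[1],d[0])),"z",np.median(Q[:,2]),st[i,4])
    m=(z>0.115)&(z<0.155)&(np.hypot(w[...,0]-.503,w[...,1]-.229)<.17)
    k,l,st,_=cv2.connectedComponentsWithStats(m.astype(np.uint8))
    for i in range(1,k):
        if st[i,4]>8: print("tall",np.median(w[l==i],0),st[i,4],f[l==i].mean(0))
    m=(f[...,0]>130)&(f[...,1]<60)&(f[...,2]<60)&(z>0.04)&(z<.1)
    k,l,st,_=cv2.connectedComponentsWithStats(m.astype(np.uint8))
    for i in range(1,k):
        if st[i,4]>8: print("red",np.median(w[l==i],0),st[i,4],np.ptp(w[l==i],0))
f=dict(np.load("pics/top0.npz")); save(f,"crop0.png",(270,120,400,260),4)
E
```

```text
top
[array([ 0.6301, -0.1226]), array([0.9192, 0.3937]), np.float64(95.4909), np.float64(50.4184), np.float64(0.0502), array([320.3946, 159.9943]), np.int32(707)]
[array([ 0.5792, -0.394 ]), array([0.1847, 0.9828]), np.float64(140.3216), np.float64(110.8159), np.float64(0.0501), array([428.528 , 177.9015]), np.int32(2051)]
[array([ 0.5097, -0.0592]), array([-0.9999,  0.0116]), np.float64(93.702), np.float64(48.5421), np.float64(0.0504), array([296.3616, 206.2072]), np.int32(719)]
[array([ 0.4646, -0.2277]), array([-0.6933,  0.7206]), np.float64(95.2266), np.float64(47.724), np.float64(0.0502), array([363.6965, 222.8184]), np.int32(738)]
disc (576.9678955078125, 160.81887817382812) 248.12564086914062 fit [561.0855 155.4195] 217.38116663209362 z 0.0310687700321417
nest (625.5607299804688, 198.22203063964844) (69.22309875488281, 67.52535247802734) 78.85257720947266 r 77.38935759372099 ang 33.57859772216584 z 0.03159325202329866 598
nest (569.385009765625, 320.66253662109375) (70.70364379882812, 66.89793395996094) 60.91785430908203 r 165.45133613464662 ang 87.12467300396857 z 0.031808939
[... 1730 characters left out ...]
81982422 r 77.61503113104298 ang 27.261449460699435 z 0.03134656452381912 434
nest (435.735595703125, 307.80999755859375) (70.1935806274414, 70.73068237304688) 42.115325927734375 r 185.9941171368178 ang 130.4086120552252 z 0.03140888452198476 544
nest (569.5387573242188, 324.19384765625) (69.95186614990234, 70.43983459472656) 60.42247009277344 r 158.560732172381 ang 85.21183435373396 z 0.03130176205347701 551
tall [0.5248 0.1169 0.1262] 288 [169.7118 173.6597 168.7882]
tall [0.442  0.1009 0.1288] 58 [45.4655 51.3103 50.3448]
red [-0.4958 -0.8637  0.0734] 612 [0.1882 0.1153 0.0598]
red [-0.4271 -0.731   0.0697] 834 [0.2066 0.1566 0.0599]
red [ 0.5749 -0.357   0.0704] 44 [0.026  0.031  0.0163]
```

View pics/crop0.png

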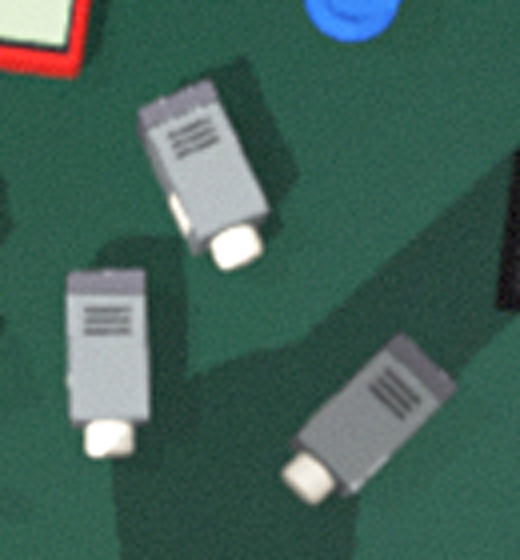

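The crop confirms three grey cases with dark feet and white caps, heads towards the robot: A at (321,163), B at (297,208) and C at (362,225). Yellow and purple are excluded. I'll make a free-space move first, which also gives data for fitting the arm's kinematics.

Request:
jog_arm:
  motion:
    - {"tx": 0.1}
    - {"tx": 0.1}
    - {"tx": 0.1}
    - {"tx": 0.1}
    - {"tx": 0.1}
    - {"tx": 0.1}
    - {"tx": 0.1}
    - {"tx": 0.1}
    - {"ax": 0.2,"ay": 0.1}
    - {"ax": 0.2,"ay": 0.1}
    - {"ax": 0.2,"ay": 0.1}
    - {"ax": 0.2,"ay": 0.1}

```text
invalid input at $.motion[0]: expected keys tx, ty, tz, ax, ay, az, claw
```

```bash
cat > log.py <<'E'
from h import *; import sys,json
s=get_state(); json.dump([s["joint_pos"].tolist(),s["ee_pos"].tolist(),s["tcp_rot"].tolist()],open("log.jsonl","a")); open("log.jsonl","a").write("\n")
print(s["time_s"],s["joint_pos"].round(3),s["ee_pos"].round(4),s["tcp_rot"].round(3),s["finger_gap"])
E
python3 log.py
```

```text
1.1 [-1.476  0.245  1.558 -0.     1.339 -0.174] [ 0.1726 -0.6267  0.4047] [ 0.991  0.134 -0.     0.   ] 0.9986587936268819
```

Request:
jog_arm:
  motion:
    - {"tx": 0.1,"ty": 0,"tz": 0,"ax": 0,"ay": 0,"az": 0,"claw": 1}
    - {"tx": 0.1,"ty": 0,"tz": 0,"ax": 0,"ay": 0,"az": 0,"claw": 1}
    - {"tx": 0.1,"ty": 0,"tz": 0,"ax": 0,"ay": 0,"az": 0,"claw": 1}
    - {"tx": 0.1,"ty": 0,"tz": 0,"ax": 0,"ay": 0,"az": 0,"claw": 1}
    - {"tx": 0.1,"ty": 0,"tz": 0,"ax": 0,"ay": 0,"az": 0,"claw": 1}
    - {"tx": 0.1,"ty": 0,"tz": 0,"ax": 0,"ay": 0,"az": 0,"claw": 1}
    - {"tx": 0.1,"ty": 0,"tz": 0,"ax": 0,"ay": 0,"az": 0,"claw": 1}
    - {"tx": 0.1,"ty": 0,"tz": 0,"ax": 0,"ay": 0,"az": 0,"claw": 1}
    - {"tx": 0,"ty": 0,"tz": 0,"ax": 0.2,"ay": 0.1,"az": 0,"claw": 1}
    - {"tx": 0,"ty": 0,"tz": 0,"ax": 0.2,"ay": 0.1,"az": 0,"claw": 1}
    - {"tx": 0,"ty": 0,"tz": 0,"ax": 0.2,"ay": 0.1,"az": 0,"claw": 1}
    - {"tx": 0,"ty": 0,"tz": 0,"ax": 0.2,"ay": 0.1,"az": 0,"claw": 1}

```text
time_s: 2.1
ee_pos: [0.4816, -0.5414, 0.4048]
tcp_rot: [0.966, 0.131, 0.073, -0.212]
wrist_force: [-0.1, 0.1, -0.3]
finger_gap: 1.0
grasp_force: 0.0
```

```bash
python3 log.py
```

```text
2.1 [-1.033  0.473  1.283  0.3    1.725  0.263] [ 0.4816 -0.5414  0.4048] [ 0.966  0.131  0.073 -0.212] 0.999605082892054
```

Request:
jog_arm:
  motion:
    - {"tx": 0.08,"ty": -0.05,"tz": -0.03,"ax": 0,"ay": -0.2,"az": 0.2,"claw": 1}
    - {"tx": 0.08,"ty": -0.05,"tz": -0.03,"ax": 0,"ay": -0.2,"az": 0.2,"claw": 1}
    - {"tx": 0.08,"ty": -0.05,"tz": -0.03,"ax": 0,"ay": -0.2,"az": 0.2,"claw": 1}
    - {"tx": 0.08,"ty": -0.05,"tz": -0.03,"ax": 0,"ay": -0.2,"az": 0.2,"claw": 1}
    - {"tx": 0.08,"ty": -0.05,"tz": -0.03,"ax": 0,"ay": -0.2,"az": 0.2,"claw": 1}
    - {"tx": 0,"ty": 0,"tz": 0,"ax": 0,"ay": 0,"az": 0,"claw": 1}

```text
time_s: 2.6
ee_pos: [0.6369, -0.4491, 0.4935]
tcp_rot: [0.964, -0.037, -0.188, -0.185]
wrist_force: [-0.4, -0.1, 0.3]
finger_gap: 1.001
grasp_force: 0.0
```

```bash
python3 log.py
```

```text
2.6 [-0.762  0.614  0.935  0.033  2.126  0.896] [ 0.6369 -0.4491  0.4935] [ 0.964 -0.037 -0.188 -0.185] 1.0006714434853474
```

```bash
cat > kin.py <<'E'
import numpy as np, json
from scipy.spatial.transform import Rotation as R
from scipy.optimize import least_squares
def Ry(t): return R.from_euler('y',t)
def Rz(t): return R.from_euler('z',t)
def fk(q,p):
    h,L2,L3,o,ow,d=p
    A=Rz(q[0]);B=A*Ry(q[1]);C=A*Ry(q[1]+q[2]);D=C*Rz(q[3]);E=D*Ry(q[4]);F=E*Rz(-q[5])
    x=np.array([0,0,h])+A.apply([0,o,0])+B.apply([0,0,L2])+C.apply([0,0,L3])+D.apply([0,ow,0])+E.apply([0,0,d])
    return x,F*Rz(np.pi/2)
E
python3 - <<'E'
from kin import *
L=[json.loads(l) for l in open("log.jsonl")]
for q,x,r in L:
    # which sign variants reproduce rotation
    for s4 in(1,-1):
      for s6 in(1,-1):
        q2=np.array(q);q2[3]*=s4;
        F=Rz(q[0])*Ry(q[1]+q[2])*Rz(q2[3])*Ry(q[4])*Rz(s6*q[5])
        print(s4,s6,(F.inv()*R.from_quat(r)).as_rotvec().round(3),end=" | ")
    print()
for s4 in (1,-1):
    def f(p): return np.concatenate([fk(np.array(q)*[1,1,1,s4,1,1],p)[0]-x for q,x,r in L])
    s=least_squares(f,[.13,.6,.5,.1,0,.1]); print(s4,s.x.round(4),abs(s.fun).max())
E
```

```text
1 1 [-0.     0.     1.571] | 1 -1 [-0.     0.     1.223] | -1 1 [ 0.    -0.     1.571] | -1 -1 [ 0.    -0.     1.223] | 
1 1 [-0.     0.     1.571] | 1 -1 [-0.     0.     2.097] | -1 1 [-0.324  0.563  1.429] | -1 -1 [-0.496  0.496  1.934] | 
1 1 [-0.     0.     1.571] | 1 -1 [ 0.    0.   -2.92] | -1 1 [0.007 0.062 1.535] | -1 -1 [ 0.059 -0.059 -2.954] | 
1 [ 0.1838  0.4324  0.5514  0.1213 -0.0074  0.068 ] 0.005043305197461767
-1 [ 0.2122  0.2703  0.5839  0.1277 -0.0131 -0.0606] 0.006556407261127606
```

Request:
jog_arm:
  motion:
    - {"tx": -0.05,"ty": 0,"tz": 0,"ax": 0.2,"ay": 0.2,"az": 0.1,"claw": 1}
    - {"tx": -0.05,"ty": 0,"tz": 0,"ax": 0.2,"ay": 0.2,"az": 0.1,"claw": 1}
    - {"tx": -0.05,"ty": 0,"tz": 0,"ax": 0.2,"ay": 0.2,"az": 0.1,"claw": 1}
    - {"tx": -0.05,"ty": 0,"tz": 0,"ax": 0.2,"ay": 0.2,"az": 0.1,"claw": 1}
    - {"tx": -0.05,"ty": 0,"tz": 0,"ax": 0.2,"ay": 0.2,"az": 0.1,"claw": 1}
    - {"tx": 0,"ty": 0,"tz": 0,"ax": 0,"ay": 0,"az": 0,"claw": 1}

```text
time_s: 3.1
ee_pos: [0.5347, -0.4376, 0.5197]
tcp_rot: [0.912, -0.215, 0.009, -0.349]
wrist_force: [-1.1, -0.0, 0.6]
finger_gap: 0.998
grasp_force: 0.0
```

```bash
python3 log.py
```

```text
3.1 [-0.911  0.339  1.271  0.592  1.947  1.228] [ 0.5347 -0.4376  0.5197] [ 0.912 -0.215  0.009 -0.349] 0.9983034741421452
```

Request:
jog_arm:
  motion:
    - {"tx": 0,"ty": -0.08,"tz": 0,"ax": -0.2,"ay": 0,"az": 0,"claw": 1}
    - {"tx": 0,"ty": -0.08,"tz": 0,"ax": -0.2,"ay": 0,"az": 0,"claw": 1}
    - {"tx": 0,"ty": -0.08,"tz": 0,"ax": -0.2,"ay": 0,"az": 0,"claw": 1}
    - {"tx": 0,"ty": -0.08,"tz": 0,"ax": -0.2,"ay": 0,"az": 0,"claw": 1}
    - {"tx": 0,"ty": -0.08,"tz": 0,"ax": -0.2,"ay": 0,"az": 0,"claw": 1}
    - {"tx": 0,"ty": 0,"tz": 0,"ax": -0.2,"ay": 0,"az": 0,"claw": 1}

```text
time_s: 3.6
ee_pos: [0.6045, -0.3097, 0.5982]
tcp_rot: [0.976, -0.203, -0.054, -0.059]
wrist_force: [-0.6, -0.1, 0.2]
finger_gap: 1.001
grasp_force: 0.0
```

```bash
python3 log.py
cat > kin.py <<'E'
import numpy as np, json
from scipy.spatial.transform import Rotation as R
from scipy.optimize import least_squares
def Ry(t): return R.from_euler('y',t)
def Rz(t): return R.from_euler('z',t)
def fk(q,p):
    A=Rz(q[0]);B=A*Ry(q[1]);C=A*Ry(q[1]+q[2]);D=C*Rz(q[3]);E=D*Ry(q[4]);F=E*Rz(q[5])
    h,L2,L3,o,a,e,ow,d=p
    x=np.array([0,0,h])+A.apply([a,o,0])+B.apply([0,0,L2])+C.apply([e,0,L3])+D.apply([0,ow,0])+E.apply([0,0,d])
    return x,F*Rz(np.pi/2)
E
python3 - <<'E'
from kin import *
L=[json.loads(l) for l in open("log.jsonl")]
def f(p): return np.concatenate([fk(np.array(q),p)[0]-x for q,x,r in L])
s=least_squares(f,[.13,.6,.5,.1,0,0,0,.1]); print(s.x.round(4),abs(s.fun).max(),np.linalg.svd(s.jac)[1])
E
```

```text
3.6 [-0.647  0.261  1.196  0.062  1.832  1.344] [ 0.6045 -0.3097  0.5982] [ 0.976 -0.203 -0.054 -0.059] 1.0006369433192113
[ 0.2735  0.4198  0.5688  0.1126 -0.      0.0662  0.      0.0808] 1.3588474789827387e-09 [4.42432043 3.18546186 3.11528683 0.56336898 0.35427302 0.25192474
 0.20069112 0.16301051]
```

```bash
cat >> kin.py <<'E'
P=[.2735,.4198,.5688,.1126,0,.0662,0,.0808]
L=[json.loads(l) for l in open("log.jsonl")]
P=least_squares(lambda p:np.concatenate([fk(np.array(q),p)[0]-x for q,x,r in L]),P).x
lo=np.array([-3.13,-1.02,.13,-.95,.21,-2.74]);hi=np.array([3.13,2.26,2.54,4.09,2.88,2.74])
def ik(x,Rt,starts=None):
    best=[]
    if starts is None:
        az=np.arctan2(x[1],x[0]); starts=[[az-.2,.3,1.5,q4,1.7,q6] for q4 in(0,2.8) for q6 in(-1.6,0,1.6)]
    for s in starts:
        def f(q):
            a,b=fk(q,P); return np.r_[(a-x)*5,(b.inv()*Rt).as_rotvec()]
        r=least_squares(f,np.clip(s,lo+.01,hi-.01),bounds=(lo,hi))
        if r.cost<1e-8 and not any(np.allclose(r.x,b,atol=.01) for b in best): best.append(r.x)
    return best
TH=np.deg2rad(45); G=.062; UP=.005
NEST={k:(np.array([.513+.115*np.cos(np.deg2rad(a)),.2227+.115*np.sin(np.deg2rad(a))]),a) for k,a in
      dict(N1=-11.45,N2=60.55,N3=132.55,N4=204.55,L=276.55).items()}
def frame(z,x): y=np.cross(z,x); return R.from_matrix(np.c_[x,y,z])
def rel(flip,th=TH): # tool rotation in unit frame (x = down at pick)
    tz=np.array([np.cos(th),0,-np.sin(th)]); ty=np.array([0,1.,0])*flip
    return R.from_matrix(np.c_[np.cross(ty,tz),ty,tz])
def tcp(gp,Rt): return gp-Rt.apply([0,0,.155])
def pick(c,uang,flip,th=TH,g=G,zc=.025):
    u=np.array([np.cos(uang),np.sin(uang),0]); Ru=frame(u,np.array([0,0,-1.])); Rt=Ru*rel(flip,th)
    gp=np.array([*c,zc+UP])+u*(g-.0475); return tcp(gp,Rt),Rt
def place(n,pang,flip,th=TH,g=G,zf=.032):
    h=np.array([np.cos(pang),np.sin(pang),0]); Rt=frame(np.array([0,0,1.]),h)*rel(flip,th)
    return tcp(np.array([*n,zf+g])-h*UP,Rt),Rt
U={'A':(np.array([.6304,-.1221]),np.deg2rad(203.2)),'B':(np.array([.5100,-.0588]),np.deg2rad(179.3)),'C':(np.array([.4650,-.2272]),np.deg2rad(133.9))}
E
python3 - <<'E'
from kin import *
np.set_printoptions(precision=2,suppress=True)
for k,(c,a) in U.items():
    for fl in(1,-1):
        print(k,fl,ik(*pick(c,a,fl)))
for k,(n,a) in NEST.items():
    if k=='L': continue
    for d in range(4):
        for fl in(1,-1):
            s=ik(*place(n,np.deg2rad(a+90*d),fl))
            if s: print(k,round((a+90*d)%360,1),fl,s)
E
```

```text
A 1 [array([-0.62,  0.38,  2.02,  1.25,  0.69, -0.45])]
A -1 [array([-0.62,  0.38,  2.02,  1.25,  0.69,  2.69])]
B 1 [array([-0.51,  0.07,  2.44,  1.79,  0.36, -0.6 ])]
B -1 [array([-0.51,  0.07,  2.44,  1.79,  0.36,  2.54])]
C 1 []
C -1 []
N1 78.5 1 [array([-0.14,  0.41,  1.81,  0.92,  1.09,  2.68])]
N1 78.5 -1 [array([-0.14,  0.41,  1.81,  0.92,  1.09, -0.46])]
N1 168.6 1 [array([0.07, 0.84, 1.16, 0.2 , 1.91, 1.83])]
N1 168.6 -1 [array([ 0.07,  0.84,  1.16,  0.2 ,  1.91, -1.31])]
N1 258.6 1 [array([ 0.36,  0.72,  1.34, -0.64,  1.57,  0.73])]
N1 258.6 -1 [array([ 0.36,  0.72,  1.34, -0.64,  1.57, -2.41])]
N2 60.5 -1 [array([ 0.12,  0.27,  2.  ,  1.13,  0.68, -0.22])]
N2 150.6 1 [array([0.17, 0.73, 1.34, 0.47, 1.72, 2.17])]
N2 150.6 -1 [array([ 0.17,  0.73,  1.34,  0.47,  1.72, -0.97])]
N2 240.6 1 [array([ 0.49,  0.83,  1.17, -0.41,  1.82,  1.04])]
N2 240.6 -1 [array([ 0.49,  0.83,  1.17, -0.41,  1.82, -2.1 ])]
N3 132.6 1 [array([0.12, 0.39, 1.84, 0.62, 1.46, 2.27])]
N3 132.6 -1 [array([ 0.12,  0.39,  1.84,  0.62,  1.46, -0.87])]
N3 222.6 1 [array([ 0.49,  0.62,  1.5 , -0.19,  1.79,  1.35])]
N3 222.6 -1 [array([ 0.49,  0.62,  1.5 , -0.19,  1.79, -1.79])]
N3 312.6 1 [array([ 0.73,  0.31,  1.95, -0.92,  1.1 ,  0.52])]
N3 312.6 -1 [array([ 0.73,  0.31,  1.95, -0.92,  1.1 , -2.62])]
N3 42.6 -1 [array([ 0.24, -0.07,  2.38,  1.27,  0.37, -0.05])]
N4 204.6 1 [array([ 0.23,  0.46,  1.74, -0.14,  1.71,  1.41])]
N4 204.6 -1 [array([ 0.23,  0.46,  1.74, -0.14,  1.71, -1.73])]
N4 294.6 1 [array([ 0.54,  0.18,  2.11, -0.88,  1.15,  0.61])]
N4 294.6 -1 [array([ 0.54,  0.18,  2.11, -0.88,  1.15, -2.53])]
N4 114.6 1 [array([-0.2 ,  0.2 ,  2.09,  0.62,  1.42,  2.24])]
N4 114.6 -1 [array([-0.2 ,  0.2 ,  2.09,  0.62,  1.42, -0.91])]
```

Run:
```python
from kin import *
np.set_printoptions(precision=2,suppress=True)
for th in(20,25,30,35):
    t=np.deg2rad(th); print(th)
    for k,(c,a) in U.items(): print(k,ik(*pick(c,a,1,t)),ik(*pick(c,a,-1,t)))
    for k,a in(('N4',204.55),('N2',240.55),('N1',168.55)):
        print(k,ik(*place(NEST[k][0],np.deg2rad(a),1,t)),ik(*place(NEST[k][0],np.deg2rad(a),-1,t)))
```

```text
20
A [array([-0.49,  0.38,  1.88,  0.42,  0.71,  0.38])] []
B [array([-0.41,  0.09,  2.24,  0.28,  0.5 ,  0.95])] [array([-0.41,  0.09,  2.24,  0.28,  0.5 , -2.19])]
C [array([-0.64,  0.11,  2.22, -0.12,  0.47,  1.83])] [array([-0.64,  0.11,  2.22, -0.12,  0.47, -1.31])]
N4 [array([ 0.24,  0.7 ,  1.57, -0.2 ,  2.07,  1.41])] [array([ 0.24,  0.7 ,  1.57, -0.2 ,  2.07, -1.73])]
N2 [array([ 0.52,  1.06,  0.96, -0.63,  2.19,  0.97])] [array([ 0.52,  1.06,  0.96, -0.63,  2.19, -2.17])]
N1 [array([0.05, 1.07, 0.94, 0.32, 2.32, 1.88])] [array([ 0.05,  1.07,  0.94,  0.32,  2.32, -1.26])]
25
A [array([-0.51,  0.37,  1.91,  0.57,  0.67,  0.23])] []
B [array([-0.43,  0.07,  2.29,  0.43,  0.42,  0.79])] [array([-0.43,  0.07,  2.29,  0.43,  0.42, -2.35])]
C [array([-0.64,  0.09,  2.26, -0.2 ,  0.36,  1.91])] [array([-0.64,  0.09,  2.26, -0.2 ,  0.36, -1.23])]
N4 [array([ 0.24,  0.66,  1.6 , -0.19,  2.  ,  1.41])] [array([ 0.24,  0.66,  1.6 , -0.19,  2.  , -1.73])]
N2 [array([ 0.52,  1.01,  1.  , -0.58,  2.12,  0.99])] [array([ 0.52,  1.01,  1.  , -0.58,  2.12, -2.15])]
N1 [array([0.05, 1.02, 0.98
[... 400 characters left out ...]
 [array([ 0.24,  0.61,  1.63, -0.18,  1.93, -1.73])]
N2 [array([ 0.51,  0.97,  1.04, -0.53,  2.05,  1.01])] [array([ 0.51,  0.97,  1.04, -0.53,  2.05, -2.13])]
N1 [array([0.05, 0.98, 1.02, 0.27, 2.16, 1.85])] [array([ 0.05,  0.98,  1.02,  0.27,  2.16, -1.29])]
35
A [array([-0.57,  0.36,  1.97,  0.91,  0.64, -0.11])] []
B [array([-0.47,  0.05,  2.37,  1.01,  0.3 ,  0.19])] []
C [] []
N4 [array([ 0.24,  0.56,  1.67, -0.16,  1.86,  1.41])] [array([ 0.24,  0.56,  1.67, -0.16,  1.86, -1.73])]
N2 [array([ 0.5 ,  0.92,  1.08, -0.49,  1.97,  1.02])] [array([ 0.5 ,  0.92,  1.08, -0.49,  1.97, -2.12])]
N1 [array([0.06, 0.93, 1.06, 0.24, 2.08, 1.84])] [array([ 0.06,  0.93,  1.06,  0.24,  2.08, -1.3 ])]
```

```bash
cat > plan.py <<'E'
from h import *; from kin import *
import scipy.linalg as sl
np.set_printoptions(precision=3,suppress=True)
def T(x,r): m=np.eye(4); m[:3,:3]=r.as_matrix(); m[:3,3]=x; return m
def now(): s=get_state(); return T(s["ee_pos"],R.from_quat(s["tcp_rot"])),s["joint_pos"]
def plan(wps,extra=0):
    """wps: list of (label,x,R). Prints equal rows (shift /0.4, turn /0.5) for each leg."""
    c,q=now()
    for lab,x,r in wps:
        g=T(x,r); D=np.linalg.inv(c)@g
        ang=np.linalg.norm(R.from_matrix(D[:3,:3]).as_rotvec()); n=max(1,int(np.ceil(max(np.linalg.norm(D[:3,3])/.038,ang/.115))))
        while True:
            M=np.real(sl.logm(D)/n); M=sl.expm(M)
            t=(M[:3,3]/.4).round(3); a=(R.from_matrix(M[:3,:3]).as_rotvec()/.5).round(3)
            Mr=T(t*.4,R.from_rotvec(a*.5)); cc=c; qq=q; zs=[]; dq=np.zeros(6); ok=True
            for i in range(n):
                cc=cc@Mr; s=ik(cc[:3,3],R.from_matrix(cc[:3,:3]),[qq])
                if not s: ok=False;break
                dq=np.maximum(dq,abs(s[0]-qq)*12/np.array([2.57,2.57,3.14,3.14,3.14,3.14])); qq=s[0]; zs.append((cc@[0,0,.155,1])[2])
            if not ok: print(lab,"IK FAIL at",i,n); return
            if max(dq)<.68 and max(abs(t))<.104 and np.linalg.norm(a)<.245: break
            n+=1
        err=np.linalg.norm(cc[:3,3]-x)*1000
        print(f"{lab}: n={n} t={t.tolist()} a={a.tolist()} err={err:.1f}mm gz[{min(zs):.3f},{max(zs):.3f}] q={qq.round(2)} dq={max(dq):.2f}")
        c,q=cc,qq
TH=np.deg2rad(25)
def back(x,r,d): return x-r.apply([0,0,d]),r
def up(x,r,d): return x+np.array([0,0,d]),r
E
python3 - <<'E'
from plan import *; from meas import units
p=vision.read_camera("top")
for q in units(p): print([np.round(x,4) for x in q[:6]])
x,r=pick(*U['B'],1,TH)
plan([("pre",*back(x,r,.12)),("down",x,r)])
E
```

```text
[array([ 0.63  , -0.1226]), array([0.9195, 0.393 ]), np.float64(94.9458), np.float64(50.6618), np.float64(0.0502), array([320.3343, 159.9943])]
[array([ 0.5098, -0.0593]), array([-0.9999,  0.0103]), np.float64(93.6615), np.float64(48.5619), np.float64(0.0504), array([296.4778, 206.0556])]
pre: n=13 t=[-0.062, -0.033, 0.057] a=[-0.004, 0.083, -0.064] err=2.7mm gz[0.137,0.425] q=[-0.49 -0.35  2.39  0.29  0.73  0.91] dq=0.46
down: n=4 t=[-0.0, -0.0, 0.073] a=[0.0, 0.001, -0.001] err=0.9mm gz[0.031,0.110] q=[-0.43  0.07  2.29  0.43  0.42  0.79] dq=0.49
```

Request:
jog_arm:
  motion:
    - {"tx": -0.062,"ty": -0.033,"tz": 0.057,"ax": -0.004,"ay": 0.083,"az": -0.064,"claw": 1}
    - {"tx": -0.062,"ty": -0.033,"tz": 0.057,"ax": -0.004,"ay": 0.083,"az": -0.064,"claw": 1}
    - {"tx": -0.062,"ty": -0.033,"tz": 0.057,"ax": -0.004,"ay": 0.083,"az": -0.064,"claw": 1}
    - {"tx": -0.062,"ty": -0.033,"tz": 0.057,"ax": -0.004,"ay": 0.083,"az": -0.064,"claw": 1}
    - {"tx": -0.062,"ty": -0.033,"tz": 0.057,"ax": -0.004,"ay": 0.083,"az": -0.064,"claw": 1}
    - {"tx": -0.062,"ty": -0.033,"tz": 0.057,"ax": -0.004,"ay": 0.083,"az": -0.064,"claw": 1}
    - {"tx": -0.062,"ty": -0.033,"tz": 0.057,"ax": -0.004,"ay": 0.083,"az": -0.064,"claw": 1}
    - {"tx": -0.062,"ty": -0.033,"tz": 0.057,"ax": -0.004,"ay": 0.083,"az": -0.064,"claw": 1}
    - {"tx": -0.062,"ty": -0.033,"tz": 0.057,"ax": -0.004,"ay": 0.083,"az": -0.064,"claw": 1}
    - {"tx": -0.062,"ty": -0.033,"tz": 0.057,"ax": -0.004,"ay": 0.083,"az": -0.064,"claw": 1}
    - {"tx": -0.062,"ty": -0.033,"tz": 0.057,"ax": -0.004,"ay": 0.083,"az": -0.064,"claw": 1}
    - {"tx": -0.062,"ty": -0.033,"tz": 0.057,"ax": -0.004,"ay": 0.083,"az": -0.064,"claw": 1}

```text
time_s: 4.65
ee_pos: [0.3945, -0.0695, 0.3063]
tcp_rot: [0.98, -0.026, 0.196, -0.007]
wrist_force: [-0.2, 0.4, -0.5]
finger_gap: 0.997
grasp_force: 0.0
```

Run:
```python
from plan import *
x,r=pick(*U['B'],1,TH)
plan([("pre",*back(x,r,.11)),("down",x,r),("up",*up(x,r,.2))])
print(now()[0][:3,3])
```

```text
pre: n=2 t=[-0.031, -0.014, 0.036] a=[-0.008, 0.041, -0.043] err=0.2mm gz[0.130,0.147] q=[-0.48 -0.32  2.39  0.3   0.71  0.9 ] dq=0.24
down: n=3 t=[-0.0, 0.0, 0.092] a=[-0.0, 0.0, 0.0] err=0.3mm gz[0.030,0.096] q=[-0.43  0.07  2.29  0.44  0.42  0.79] dq=0.61
up: n=6 t=[0.035, 0.0, -0.076] a=[-0.0, 0.0, 0.0] err=1.0mm gz[0.063,0.231] q=[-0.43 -0.35  2.21  0.22  0.9   1.05] dq=0.42
[ 0.394 -0.069  0.306]
```

Request:
jog_arm:
  force: 60
  motion:
    - {"tx": -0.031,"ty": -0.014,"tz": 0.036,"ax": -0.008,"ay": 0.041,"az": -0.043,"claw": 1}
    - {"tx": -0.031,"ty": -0.014,"tz": 0.036,"ax": -0.008,"ay": 0.041,"az": -0.043,"claw": 1}
    - {"tx": 0,"ty": 0,"tz": 0.069,"ax": 0,"ay": 0,"az": 0,"claw": 1}
    - {"tx": 0,"ty": 0,"tz": 0.069,"ax": 0,"ay": 0,"az": 0,"claw": 1}
    - {"tx": 0,"ty": 0,"tz": 0.069,"ax": 0,"ay": 0,"az": 0,"claw": 1}
    - {"tx": 0,"ty": 0,"tz": 0.069,"ax": 0,"ay": 0,"az": 0,"claw": 1}
    - {"tx": 0,"ty": 0,"tz": 0,"ax": 0,"ay": 0,"az": 0,"claw": 1}
    - {"tx": 0,"ty": 0,"tz": 0,"ax": 0,"ay": 0,"az": 0,"claw": -1}
    - {"tx": 0,"ty": 0,"tz": 0,"ax": 0,"ay": 0,"az": 0,"claw": -1}
    - {"tx": 0,"ty": 0,"tz": 0,"ax": 0,"ay": 0,"az": 0,"claw": -1}
    - {"tx": 0,"ty": 0,"tz": 0,"ax": 0,"ay": 0,"az": 0,"claw": -1}
    - {"tx": 0,"ty": 0,"tz": 0,"ax": 0,"ay": 0,"az": 0,"claw": -1}

```text
time_s: 5.65
ee_pos: [0.4311, -0.0584, 0.1734]
tcp_rot: [0.976, -0.007, 0.218, 0.002]
wrist_force: [-7.0, -0.9, 10.0]
finger_gap: 0.58
grasp_force: 63.2
```

Run:
```python
from plan import *
n=NEST['N4']; x,r=place(n[0],np.deg2rad(n[1]),1,TH)
T0=now()[0]; X,Rr=T0[:3,3],R.from_matrix(T0[:3,:3])
plan([("up",*up(X,Rr,.2)),("pre",*up(x,r,.2)),("pre2",*up(x,r,.02))])
```

```text
up: n=6 t=[0.035, 0.0, -0.075] a=[-0.0, 0.0, -0.0] err=1.4mm gz[0.066,0.232] q=[-0.43 -0.35  2.2   0.22  0.89  1.05] dq=0.41
pre: n=15 t=[0.029, -0.045, -0.01] a=[-0.022, -0.206, -0.061] err=2.6mm gz[0.234,0.296] q=[ 0.24  0.36  1.58 -0.23  2.31  1.34] dq=0.38
pre2: n=5 t=[0.083, -0.0, 0.039] a=[-0.001, -0.0, -0.001] err=1.1mm gz[0.113,0.260] q=[ 0.24  0.62  1.61 -0.19  2.03  1.41] dq=0.28
```

Request:
jog_arm:
  motion:
    - {"tx": 0.035,"ty": 0,"tz": -0.075,"ax": 0,"ay": 0,"az": 0,"claw": -1}
    - {"tx": 0.035,"ty": 0,"tz": -0.075,"ax": 0,"ay": 0,"az": 0,"claw": -1}
    - {"tx": 0.035,"ty": 0,"tz": -0.075,"ax": 0,"ay": 0,"az": 0,"claw": -1}
    - {"tx": 0.035,"ty": 0,"tz": -0.075,"ax": 0,"ay": 0,"az": 0,"claw": -1}
    - {"tx": 0.035,"ty": 0,"tz": -0.075,"ax": 0,"ay": 0,"az": 0,"claw": -1}
    - {"tx": 0.035,"ty": 0,"tz": -0.075,"ax": 0,"ay": 0,"az": 0,"claw": -1}
    - {"tx": 0.029,"ty": -0.045,"tz": -0.01,"ax": -0.022,"ay": -0.206,"az": -0.061,"claw": -1}
    - {"tx": 0.029,"ty": -0.045,"tz": -0.01,"ax": -0.022,"ay": -0.206,"az": -0.061,"claw": -1}
    - {"tx": 0.029,"ty": -0.045,"tz": -0.01,"ax": -0.022,"ay": -0.206,"az": -0.061,"claw": -1}
    - {"tx": 0.029,"ty": -0.045,"tz": -0.01,"ax": -0.022,"ay": -0.206,"az": -0.061,"claw": -1}
    - {"tx": 0.029,"ty": -0.045,"tz": -0.01,"ax": -0.022,"ay": -0.206,"az": -0.061,"claw": -1}
    - {"tx": 0.029,"ty": -0.045,"tz": -0.01,"ax": -0.022,"ay": -0.206,"az": -0.061,"claw": -1}

```text
time_s: 6.65
ee_pos: [0.4881, 0.0552, 0.4019]
tcp_rot: [0.992, 0.075, -0.093, 0.051]
wrist_force: [0.7, 0.3, -2.0]
finger_gap: 0.576
grasp_force: 63.1
```

Request:
jog_arm:
  motion:
    - {"tx": 0.029,"ty": -0.045,"tz": -0.01,"ax": -0.022,"ay": -0.206,"az": -0.061,"claw": -1}
    - {"tx": 0.029,"ty": -0.045,"tz": -0.01,"ax": -0.022,"ay": -0.206,"az": -0.061,"claw": -1}
    - {"tx": 0.029,"ty": -0.045,"tz": -0.01,"ax": -0.022,"ay": -0.206,"az": -0.061,"claw": -1}
    - {"tx": 0.029,"ty": -0.045,"tz": -0.01,"ax": -0.022,"ay": -0.206,"az": -0.061,"claw": -1}
    - {"tx": 0.029,"ty": -0.045,"tz": -0.01,"ax": -0.022,"ay": -0.206,"az": -0.061,"claw": -1}
    - {"tx": 0.029,"ty": -0.045,"tz": -0.01,"ax": -0.022,"ay": -0.206,"az": -0.061,"claw": -1}
    - {"tx": 0.029,"ty": -0.045,"tz": -0.01,"ax": -0.022,"ay": -0.206,"az": -0.061,"claw": -1}
    - {"tx": 0.029,"ty": -0.045,"tz": -0.01,"ax": -0.022,"ay": -0.206,"az": -0.061,"claw": -1}
    - {"tx": 0.029,"ty": -0.045,"tz": -0.01,"ax": -0.022,"ay": -0.206,"az": -0.061,"claw": -1}
    - {"tx": 0,"ty": 0,"tz": 0,"ax": 0,"ay": 0,"az": 0,"claw": -1}

```text
time_s: 7.48
ee_pos: [0.5409, 0.2377, 0.3582]
tcp_rot: [0.822, 0.18, -0.528, 0.113]
wrist_force: [0.9, -0.9, -3.0]
finger_gap: 0.572
grasp_force: 63.2
```

Run:
```python
from plan import *
p=vision.read_camera("side"); save(p,"b1.png",(180,100,420,370),2.2)
n=NEST['N4']; x,r=place(n[0],np.deg2rad(n[1]),1,TH)
T0=now()[0]; print(T0[:3,3],x,get_state()["finger_gap"])
plan([("pre",*up(x,r,.17)),("pre2",*up(x,r,.02)),("down",x,r)])
```

```text
[0.541 0.237 0.359] [0.541 0.235 0.16 ] 0.5801375770331343
pre: n=1 t=[0.066, 0.002, 0.033] a=[-0.006, 0.005, 0.005] err=0.2mm gz[0.264,0.264] q=[ 0.24  0.4   1.6  -0.22  2.26  1.35] dq=0.19
pre2: n=4 t=[0.085, 0.0, 0.04] a=[0.0, -0.0, 0.0] err=0.6mm gz[0.114,0.226] q=[ 0.24  0.62  1.61 -0.19  2.03  1.41] dq=0.29
down: n=1 t=[0.045, 0.0, 0.02] a=[0.0, -0.0, 0.0] err=0.3mm gz[0.094,0.094] q=[ 0.24  0.66  1.6  -0.19  2.    1.41] dq=0.16
```

View pics/b1.png

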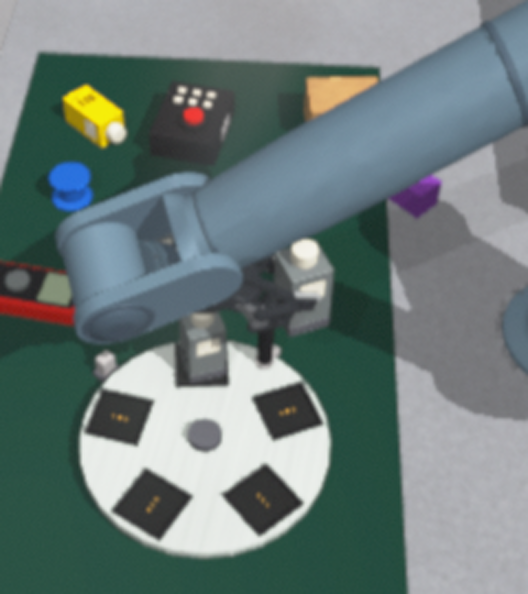

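The side crop shows the unit held upright at about (303,285), with the loaded unit untouched at (202,350). I'll lower it to 20 mm above the nest and measure the cap.

Request:
jog_arm:
  motion:
    - {"tx": 0.066,"ty": 0.002,"tz": 0.033,"ax": -0.006,"ay": 0.005,"az": 0.005,"claw": -1}
    - {"tx": 0.085,"ty": 0,"tz": 0.04,"ax": 0,"ay": 0,"az": 0,"claw": -1}
    - {"tx": 0.085,"ty": 0,"tz": 0.04,"ax": 0,"ay": 0,"az": 0,"claw": -1}
    - {"tx": 0.085,"ty": 0,"tz": 0.04,"ax": 0,"ay": 0,"az": 0,"claw": -1}
    - {"tx": 0.085,"ty": 0,"tz": 0.04,"ax": 0,"ay": 0,"az": 0,"claw": -1}
    - {"tx": 0,"ty": 0,"tz": 0,"ax": 0,"ay": 0,"az": 0,"claw": -1}

```text
time_s: 8.03
ee_pos: [0.538, 0.2325, 0.1739]
tcp_rot: [0.822, 0.178, -0.529, 0.113]
wrist_force: [-1.6, -0.7, -2.0]
finger_gap: 0.58
grasp_force: 63.2
```

```bash
cat >> meas.py <<'E'
def cap(p,c,zt,rad=.05):
    """white cap near c: top centre, and grey case-top square"""
    w=cloud(p); f=p["frame"].astype(int); z=w[...,2]; near=np.hypot(w[...,0]-c[0],w[...,1]-c[1])<rad
    m=near&(z>zt-.01)&(z<zt+.02)
    P=w[m]; 
    if len(P)<5: return None
    q=P[abs(P[:,2]-np.median(P[:,2]))<.006]; (cx,cy),r=cv2.minEnclosingCircle((q[:,:2]*1000).astype(np.float32))
    m2=near&(z>zt-.028)&(z<zt-.013); Q=w[m2]
    return (cx,cy,r,np.median(q[:,2]),len(q)),(cv2.minAreaRect((Q[:,:2]*1000).astype(np.float32)) if len(Q)>10 else None)
E
python3 - <<'E'
from plan import *; from meas import cap,units
n=NEST['N4']; x,r=place(n[0],np.deg2rad(n[1]),1,TH)
T0=now()[0]; print(T0[:3,3],x); gp=T0@[0,0,.155,1]; h=np.array([np.cos(np.deg2rad(n[1])),np.sin(np.deg2rad(n[1]))]); print("expected axis",gp[:2]+h*.005,"nest",n[0],"foot z",gp[2]-G)
for c in("top","side"):
    p=vision.read_camera(c); print(c,cap(p,n[0],gp[2]-G+.115))
    print([np.round(q[0],4) for q in units(p)])
    save(p,"b2%s.png"%c,(100,120,330,300) if c=="top" else (180,150,420,370),2)
plan([("down",x,r)])
E
```

```text
[0.538  0.2325 0.1739] [0.5407 0.2354 0.1595]
expected axis [0.4049 0.1724] nest [0.4084 0.1749] foot z 0.04748359253486682
top ((401.589599609375, 171.0240478515625, 15.106698989868164, np.float64(0.16307517304737384), 141), ((415.6553955078125, 179.37562561035156), (83.04987335205078, 72.86764526367188), 22.53350257873535))
[array([ 0.6304, -0.1226]), array([ 0.5794, -0.394 ]), array([ 0.4646, -0.2278])]
side ((403.1725158691406, 171.91357421875, 17.336360931396484, np.float64(0.16608232239931753), 89), ((416.9425048828125, 180.9832763671875), (79.05317687988281, 78.48389434814453), 28.57410430908203))
[array([ 0.5802, -0.3917]), array([ 0.6314, -0.123 ])]
down: n=1 t=[0.049, -0.004, 0.021] a=[-0.005, 0.001, -0.003] err=0.1mm gz[0.094,0.094] q=[ 0.24  0.66  1.6  -0.19  2.    1.41] dq=0.17
```

Run:
```python
from plan import *
n=NEST['N4']; h=np.array([np.cos(np.deg2rad(n[1])),np.sin(np.deg2rad(n[1]))])
x,r=place(n[0]-h*.0025,np.deg2rad(n[1]),1,TH,zf=.031)
plan([("down",x,r),("back",*back(x,r,.1)),("up",*up(*back(x,r,.1),.15))])
```

```text
down: n=1 t=[0.054, -0.004, 0.016] a=[-0.005, 0.001, -0.003] err=0.2mm gz[0.093,0.093] q=[ 0.24  0.66  1.6  -0.19  2.01  1.41] dq=0.20
back: n=3 t=[0.0, -0.0, -0.083] a=[-0.0, 0.0, 0.0] err=0.3mm gz[0.107,0.135] q=[ 0.26  0.76  1.34 -0.18  2.17  1.4 ] dq=0.35
up: n=4 t=[-0.085, -0.0, -0.04] a=[-0.0, 0.0, 0.0] err=0.4mm gz[0.173,0.286] q=[ 0.26  0.58  1.31 -0.21  2.37  1.35] dq=0.24
```

Request:
jog_arm:
  motion:
    - {"tx": 0.018,"ty": -0.001,"tz": 0.005,"ax": -0.002,"ay": 0,"az": -0.001,"claw": -1}
    - {"tx": 0.018,"ty": -0.001,"tz": 0.005,"ax": -0.002,"ay": 0,"az": -0.001,"claw": -1}
    - {"tx": 0.018,"ty": -0.001,"tz": 0.006,"ax": -0.001,"ay": 0,"az": -0.001,"claw": -1}
    - {"tx": 0,"ty": 0,"tz": 0,"ax": 0,"ay": 0,"az": 0,"claw": -1}
    - {"tx": 0,"ty": 0,"tz": 0,"ax": 0,"ay": 0,"az": 0,"claw": -1}

```text
time_s: 8.55
ee_pos: [0.5434, 0.2368, 0.1581]
tcp_rot: [0.824, 0.18, -0.525, 0.114]
wrist_force: [0.4, 0.3, -1.5]
finger_gap: 0.578
grasp_force: 63.4
```

Request:
jog_arm:
  motion:
    - {"tx": 0,"ty": 0,"tz": 0,"ax": 0,"ay": 0,"az": 0,"claw": 0.3}
    - {"tx": 0,"ty": 0,"tz": 0,"ax": 0,"ay": 0,"az": 0,"claw": 0.6}
    - {"tx": 0,"ty": 0,"tz": 0,"ax": 0,"ay": 0,"az": 0,"claw": 0.6}
    - {"tx": 0,"ty": 0,"tz": 0,"ax": 0,"ay": 0,"az": 0,"claw": 0.6}
    - {"tx": 0,"ty": 0,"tz": -0.05,"ax": 0,"ay": 0,"az": 0,"claw": 0.6}
    - {"tx": 0,"ty": 0,"tz": -0.07,"ax": 0,"ay": 0,"az": 0,"claw": 0.6}
    - {"tx": 0,"ty": 0,"tz": -0.07,"ax": 0,"ay": 0,"az": 0,"claw": 0.6}
    - {"tx": 0,"ty": 0,"tz": -0.07,"ax": 0,"ay": 0,"az": 0,"claw": 0.6}
    - {"tx": -0.085,"ty": 0,"tz": -0.04,"ax": 0,"ay": 0,"az": 0,"claw": 0.6}
    - {"tx": -0.085,"ty": 0,"tz": -0.04,"ax": 0,"ay": 0,"az": 0,"claw": 0.6}
    - {"tx": -0.085,"ty": 0,"tz": -0.04,"ax": 0,"ay": 0,"az": 0,"claw": 1}
    - {"tx": -0.085,"ty": 0,"tz": -0.04,"ax": 0,"ay": 0,"az": 0,"claw": 1}

```text
time_s: 9.55
ee_pos: [0.6294, 0.276, 0.3536]
tcp_rot: [0.824, 0.18, -0.525, 0.114]
wrist_force: [1.0, -0.0, 0.2]
finger_gap: 0.999
grasp_force: 0.0
```

Run:
```python
from plan import *; from meas import cap,units
n=NEST['N4']
for c in("top","side"):
    p=vision.read_camera(c); print(c,cap(p,n[0],.145),cap(p,NEST['L'][0],.145))
    for q in units(p): print([np.round(v,4) for v in q[:6]])
    if c=="top":save(p,"b3%s.png"%c,(100,80,450,300),2)
x,r=pick(*U['C'],1,TH)
plan([("pre",*back(x,r,.12)),("down",x,r)])
x,r=pick(*U['A'],1,TH)
plan([("pre",*back(x,r,.12)),("down",x,r)])
```

```text
top ((407.2432556152344, 175.98118591308594, 14.705026626586914, np.float64(0.1452530235499268), 136), ((407.2298583984375, 176.3544464111328), (50.48659133911133, 50.48776626586914), 24.226604461669922)) ((523.8634643554688, 106.65946197509766, 14.951371192932129, np.float64(0.14507668448042932), 126), ((523.8650512695312, 106.68659973144531), (50.13148880004883, 50.117828369140625), 21.244979858398438))
[array([ 0.63  , -0.1227]), array([0.9201, 0.3917]), np.float64(95.2311), np.float64(50.5868), np.float64(0.0503), array([320.2216, 159.9669])]
[array([ 0.5794, -0.3939]), array([0.1828, 0.9831]), np.float64(140.0715), np.float64(111.4045), np.float64(0.05), array([428.6148, 177.8425])]
[array([ 0.4646, -0.2277]), array([-0.694,  0.72 ]), np.float64(95.6022), np.float64(47.6781), np.float64(0.0504), array([363.7116, 222.7469])]
side ((407.19842529296875, 176.54759216308594, 17.802066802978516, np.float64(0.14451482668472648), 85), ((408.5142822265625, 177.90225219726562), (52.31070327758789, 54.004695892333984), 26.30035400390625)) ((522.944091796875, 110.38008880615234, 15.68995189666748, np.float64(0.14451025997235512), 71), ((526.238037109375, 105.35608673095703), (49.1074333190918, 42.610740661621094), 18.84389877319336))
[array([ 0.5805, -0.3914]), array([0.178, 0.984]), np.float64(154.3386), np.float64(112.1654), np.float64(0.0503), array([266.741 , 150.8373])]
pre: n=17 t=[-0.021, 0.062, 0.036] a=[0.054, 0.157, 0.15] err=5.1mm gz[0.141,0.284] q=[-0.61 -0.31  2.36 -0.14  0.68  1.86] dq=0.46
down: n=4 t=[0.002, 0.001, 0.077] a=[0.001, 0.001, -0.002] err=0.8mm gz[0.031,0.113] q=[-0.64  0.09  2.26 -0.2   0.37  1.91] dq=0.48
pre: n=14 t=[-0.047, 0.065, 0.038] a=[0.002, 0.223, 0.003] err=3.1mm gz[0.137,0.289] q=[-0.6   0.1   1.99  0.49  0.87  0.28] dq=0.66
down: n=4 t=[0.001, -0.001, 0.074] a=[-0.002, -0.001, 0.0] err=0.6mm gz[0.030,0.110] q=[-0.51  0.37  1.91  0.57  0.67  0.23] dq=0.32
```

View pics/b3top.png

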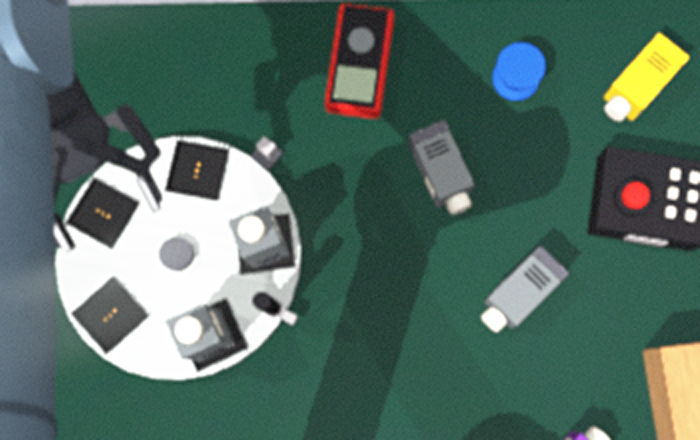

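The crop shows unit B standing in nest N4 at (190,335). The loaded unit at (260,235) is unchanged, and A at (440,165) and C at (525,290) have not moved. Next is unit A into N2.

Run:
```python
from plan import *
x,r=pick(np.array([.6302,-.1222]),U['A'][1],1,TH)
plan([("pre",*back(x,r,.22)),("d1",*back(x,r,.1)),("down",x,r)])
```

```text
pre: n=14 t=[-0.062, 0.065, 0.024] a=[0.002, 0.223, 0.003] err=2.4mm gz[0.231,0.299] q=[-0.67 -0.11  2.01  0.44  1.07  0.31] dq=0.57
d1: n=4 t=[-0.0, -0.001, 0.076] a=[-0.002, -0.001, 0.0] err=0.5mm gz[0.121,0.204] q=[-0.58  0.14  1.98  0.5   0.83  0.28] dq=0.31
down: n=3 t=[-0.0, 0.0, 0.083] a=[0.0, -0.0, 0.0] err=0.7mm gz[0.031,0.091] q=[-0.51  0.37  1.91  0.57  0.67  0.23] dq=0.36
```

Request:
jog_arm:
  motion:
    - {"tx": -0.062,"ty": 0.065,"tz": 0.024,"ax": 0.002,"ay": 0.223,"az": 0.003,"claw": 1}
    - {"tx": -0.062,"ty": 0.065,"tz": 0.024,"ax": 0.002,"ay": 0.223,"az": 0.003,"claw": 1}
    - {"tx": -0.062,"ty": 0.065,"tz": 0.024,"ax": 0.002,"ay": 0.223,"az": 0.003,"claw": 1}
    - {"tx": -0.062,"ty": 0.065,"tz": 0.024,"ax": 0.002,"ay": 0.223,"az": 0.003,"claw": 1}
    - {"tx": -0.062,"ty": 0.065,"tz": 0.024,"ax": 0.002,"ay": 0.223,"az": 0.003,"claw": 1}
    - {"tx": -0.062,"ty": 0.065,"tz": 0.024,"ax": 0.002,"ay": 0.223,"az": 0.003,"claw": 1}
    - {"tx": -0.062,"ty": 0.065,"tz": 0.024,"ax": 0.002,"ay": 0.223,"az": 0.003,"claw": 1}
    - {"tx": -0.062,"ty": 0.065,"tz": 0.024,"ax": 0.002,"ay": 0.223,"az": 0.003,"claw": 1}
    - {"tx": -0.062,"ty": 0.065,"tz": 0.024,"ax": 0.002,"ay": 0.223,"az": 0.003,"claw": 1}
    - {"tx": -0.062,"ty": 0.065,"tz": 0.024,"ax": 0.002,"ay": 0.223,"az": 0.003,"claw": 1}
    - {"tx": -0.062,"ty": 0.065,"tz": 0.024,"ax": 0.002,"ay": 0.223,"az": 0.003,"claw": 1}
    - {"tx": -0.062,"ty": 0.065,"tz": 0.024,"ax": 0.002,"ay": 0.223,"az": 0.003,"claw": 1}

```text
time_s: 10.65
ee_pos: [0.4885, -0.1292, 0.3977]
tcp_rot: [0.974, 0.202, 0.103, -0.021]
wrist_force: [1.0, 0.7, -0.8]
finger_gap: 0.999
grasp_force: 0.0
```

Request:
jog_arm:
  motion:
    - {"tx": -0.062,"ty": 0.065,"tz": 0.024,"ax": 0.002,"ay": 0.223,"az": 0.003,"claw": 1}
    - {"tx": -0.062,"ty": 0.065,"tz": 0.024,"ax": 0.002,"ay": 0.223,"az": 0.003,"claw": 1}
    - {"tx": 0,"ty": -0.001,"tz": 0.076,"ax": -0.002,"ay": -0.001,"az": 0,"claw": 1}
    - {"tx": 0,"ty": -0.001,"tz": 0.076,"ax": -0.002,"ay": -0.001,"az": 0,"claw": 1}
    - {"tx": 0,"ty": -0.001,"tz": 0.076,"ax": -0.002,"ay": -0.001,"az": 0,"claw": 1}
    - {"tx": 0,"ty": -0.001,"tz": 0.076,"ax": -0.002,"ay": -0.001,"az": 0,"claw": 1}
    - {"tx": 0,"ty": 0,"tz": 0,"ax": 0,"ay": 0,"az": 0,"claw": 1}

```text
time_s: 11.23
ee_pos: [0.5146, -0.1691, 0.2487]
tcp_rot: [0.958, 0.196, 0.202, -0.048]
wrist_force: [-0.7, 0.6, -0.3]
finger_gap: 1.001
grasp_force: 0.0
```

Run:
```python
from plan import *; from meas import units
p=vision.read_camera("side")
for q in units(p): print([np.round(v,4) for v in q[:6]])
x,r=pick(np.array([.6302,-.1222]),U['A'][1],1,TH)
print(now()[0][:3,3],back(x,r,.1)[0])
plan([("pre",*back(x,r,.09)),("down",x,r)])
```

```text
[array([ 0.6063, -0.3974]), array([0.2241, 0.9746]), np.float64(146.0264), np.float64(59.9267), np.float64(0.0504), array([259.0638, 148.4772])]
[array([ 0.4647, -0.2265]), array([-0.6829,  0.7306]), np.float64(98.0827), np.float64(54.3817), np.float64(0.0498), array([297.1967, 184.2918])]
[array([ 0.6301, -0.1217]), array([0.9349, 0.3549]), np.float64(97.0478), np.float64(59.4773), np.float64(0.0497), array([244.5512, 204.0997])]
[ 0.5151 -0.1698  0.2515] [ 0.5178 -0.1704  0.2611]
pre: n=1 t=[0.015, 0.004, 0.005] a=[-0.017, 0.032, -0.004] err=0.3mm gz[0.112,0.112] q=[-0.57  0.16  1.98  0.5   0.81  0.28] dq=0.06
down: n=3 t=[0.0, 0.0, 0.075] a=[-0.0, 0.0, 0.0] err=0.3mm gz[0.030,0.084] q=[-0.51  0.37  1.91  0.57  0.67  0.23] dq=0.33
```

Request:
jog_arm:
  force: 60
  motion:
    - {"tx": 0.015,"ty": 0.004,"tz": 0.005,"ax": -0.017,"ay": 0.032,"az": -0.004,"claw": 1}
    - {"tx": 0,"ty": 0,"tz": 0.075,"ax": 0,"ay": 0,"az": 0,"claw": 1}
    - {"tx": 0,"ty": 0,"tz": 0.075,"ax": 0,"ay": 0,"az": 0,"claw": 1}
    - {"tx": 0,"ty": 0,"tz": 0.075,"ax": 0,"ay": 0,"az": 0,"claw": 1}
    - {"tx": 0,"ty": 0,"tz": 0,"ax": 0,"ay": 0,"az": 0,"claw": 1}
    - {"tx": 0,"ty": 0,"tz": 0,"ax": 0,"ay": 0,"az": 0,"claw": -1}
    - {"tx": 0,"ty": 0,"tz": 0,"ax": 0,"ay": 0,"az": 0,"claw": -1}
    - {"tx": 0,"ty": 0,"tz": 0,"ax": 0,"ay": 0,"az": 0,"claw": -1}
    - {"tx": 0,"ty": 0,"tz": 0,"ax": 0,"ay": 0,"az": 0,"claw": -1}
    - {"tx": 0,"ty": 0,"tz": 0,"ax": 0,"ay": 0,"az": 0,"claw": -1}

```text
time_s: 12.12
ee_pos: [0.5588, -0.1563, 0.1776]
tcp_rot: [0.955, 0.196, 0.217, -0.039]
wrist_force: [-3.3, -1.0, 7.2]
finger_gap: 0.572
grasp_force: 63.6
```

Run:
```python
from plan import *
n=NEST['N2']; h=np.array([np.cos(np.deg2rad(n[1]+180)),np.sin(np.deg2rad(n[1]+180))]); x,r=place(n[0]-h*.0025,np.deg2rad(n[1]+180),1,TH)
T0=now()[0]; X,Rr=T0[:3,3],R.from_matrix(T0[:3,:3]); print(get_state()["finger_gap"])
plan([("up",*up(X,Rr,.26)),("pre",*up(x,r,.2)),("pre2",*up(x,r,.02))])
```

```text
0.572321565993441
up: n=7 t=[0.04, 0.001, -0.084] a=[-0.0, 0.0, -0.0] err=0.5mm gz[0.075,0.298] q=[-0.52 -0.    1.78  0.39  1.11  0.52] dq=0.32
pre: n=17 t=[0.075, -0.062, -0.016] a=[-0.028, -0.178, -0.081] err=5.1mm gz[0.290,0.352] q=[ 0.51  0.8   0.97 -0.7   2.31  0.81] dq=0.44
pre2: n=5 t=[0.08, -0.002, 0.036] a=[0.002, 0.0, -0.0] err=1.2mm gz[0.115,0.255] q=[ 0.52  0.99  1.   -0.59  2.14  0.98] dq=0.21
```

Request:
jog_arm:
  motion:
    - {"tx": 0.04,"ty": 0.001,"tz": -0.084,"ax": 0,"ay": 0,"az": 0,"claw": -1}
    - {"tx": 0.04,"ty": 0.001,"tz": -0.084,"ax": 0,"ay": 0,"az": 0,"claw": -1}
    - {"tx": 0.04,"ty": 0.001,"tz": -0.084,"ax": 0,"ay": 0,"az": 0,"claw": -1}
    - {"tx": 0.04,"ty": 0.001,"tz": -0.084,"ax": 0,"ay": 0,"az": 0,"claw": -1}
    - {"tx": 0.04,"ty": 0.001,"tz": -0.084,"ax": 0,"ay": 0,"az": 0,"claw": -1}
    - {"tx": 0.04,"ty": 0.001,"tz": -0.084,"ax": 0,"ay": 0,"az": 0,"claw": -1}
    - {"tx": 0.04,"ty": 0.001,"tz": -0.084,"ax": 0,"ay": 0,"az": 0,"claw": -1}
    - {"tx": 0.075,"ty": -0.062,"tz": -0.016,"ax": -0.028,"ay": -0.178,"az": -0.081,"claw": -1}
    - {"tx": 0.075,"ty": -0.062,"tz": -0.016,"ax": -0.028,"ay": -0.178,"az": -0.081,"claw": -1}
    - {"tx": 0.075,"ty": -0.062,"tz": -0.016,"ax": -0.028,"ay": -0.178,"az": -0.081,"claw": -1}
    - {"tx": 0.075,"ty": -0.062,"tz": -0.016,"ax": -0.028,"ay": -0.178,"az": -0.081,"claw": -1}
    - {"tx": 0.075,"ty": -0.062,"tz": -0.016,"ax": -0.028,"ay": -0.178,"az": -0.081,"claw": -1}

```text
time_s: 13.12
ee_pos: [0.6213, 0.0205, 0.4995]
tcp_rot: [0.956, 0.288, 0.009, 0.061]
wrist_force: [0.5, -0.3, -1.6]
finger_gap: 0.577
grasp_force: 63.6
```

Request:
jog_arm:
  motion:
    - {"tx": 0.075,"ty": -0.062,"tz": -0.016,"ax": -0.028,"ay": -0.178,"az": -0.081,"claw": -1}
    - {"tx": 0.075,"ty": -0.062,"tz": -0.016,"ax": -0.028,"ay": -0.178,"az": -0.081,"claw": -1}
    - {"tx": 0.075,"ty": -0.062,"tz": -0.016,"ax": -0.028,"ay": -0.178,"az": -0.081,"claw": -1}
    - {"tx": 0.075,"ty": -0.062,"tz": -0.016,"ax": -0.028,"ay": -0.178,"az": -0.081,"claw": -1}
    - {"tx": 0.075,"ty": -0.062,"tz": -0.016,"ax": -0.028,"ay": -0.178,"az": -0.081,"claw": -1}
    - {"tx": 0.075,"ty": -0.062,"tz": -0.016,"ax": -0.028,"ay": -0.178,"az": -0.081,"claw": -1}
    - {"tx": 0.075,"ty": -0.062,"tz": -0.016,"ax": -0.028,"ay": -0.178,"az": -0.081,"claw": -1}
    - {"tx": 0.075,"ty": -0.062,"tz": -0.016,"ax": -0.028,"ay": -0.178,"az": -0.081,"claw": -1}
    - {"tx": 0.075,"ty": -0.062,"tz": -0.016,"ax": -0.028,"ay": -0.178,"az": -0.081,"claw": -1}
    - {"tx": 0.075,"ty": -0.062,"tz": -0.016,"ax": -0.028,"ay": -0.178,"az": -0.081,"claw": -1}
    - {"tx": 0.075,"ty": -0.062,"tz": -0.016,"ax": -0.028,"ay": -0.178,"az": -0.081,"claw": -1}
    - {"tx": 0.075,"ty": -0.062,"tz": -0.016,"ax": -0.028,"ay": -0.178,"az": -0.081,"claw": -1}

```text
time_s: 14.12
ee_pos: [0.6437, 0.4506, 0.3544]
tcp_rot: [0.726, 0.428, -0.465, 0.271]
wrist_force: [0.2, -0.4, -2.7]
finger_gap: 0.573
grasp_force: 63.7
```

```bash
cat > pl.py <<'E'
import sys
from plan import *; from meas import cap,units
def goal(N,dang,corr=.0025,lat=0.,zf=.032):
    n=NEST[N]; pa=np.deg2rad(n[1]+dang); h=np.array([np.cos(pa),np.sin(pa)]); l=np.array([-h[1],h[0]])
    x,r=place(n[0]-h*corr+l*lat,pa,1,TH,zf=zf); return x,r,h,l
def check(N,dang,corr=.0025,lat=0.):
    x,r,h,l=goal(N,dang,corr,lat); T0=now()[0]; gp=T0@[0,0,.155,1]
    Ru=R.from_matrix(T0[:3,:3])*rel(1,TH).inv(); s=get_state()
    print("gap",s["finger_gap"],"foot z",gp[2]-G,"tilt of ideal unit",np.degrees(np.arccos(Ru.as_matrix()[2,2])))
    for c in("top","side"):
        p=vision.read_camera(c); q=cap(p,gp[:2],gp[2]-G+.115)
        if q: d=np.array(q[0][:2])/1000-(gp[:2]+h*.005); print(c,"cap",np.round(q[0],4),"off from ideal: h %.1f lat %.1f mm"%(d@h*1e3,d@l*1e3))
    return x,r,p
E
python3 - <<'E'
from pl import *
x,r,p=check("N2",180)
save(p,"a1.png",(180,150,420,400),2.2)
plan([("pre",*up(x,r,.17)),("pre2",*up(x,r,.02)),("down",x,r)])
E
```

```text
gap 0.5733218376207833 foot z 0.22714801507542337 tilt of ideal unit 0.2134322105116823
top cap [568.0029 317.3492  14.9447   0.3433 205.    ] off from ideal: h 7.7 lat -0.9 mm
side cap [572.6139 317.593   11.7147   0.3359  19.    ] off from ideal: h 5.2 lat 2.9 mm
pre: n=1 t=[0.038, 0.006, 0.019] a=[0.011, 0.018, 0.029] err=0.2mm gz[0.264,0.264] q=[ 0.52  0.82  0.99 -0.67  2.29  0.85] dq=0.15
pre2: n=4 t=[0.085, -0.0, 0.04] a=[-0.0, -0.0, -0.0] err=0.6mm gz[0.114,0.226] q=[ 0.52  0.99  1.   -0.59  2.14  0.98] dq=0.23
down: n=1 t=[0.045, -0.0, 0.02] a=[-0.0, -0.0, -0.0] err=0.2mm gz[0.094,0.094] q=[ 0.52  1.02  0.99 -0.58  2.12  0.99] dq=0.13
```

Request:
jog_arm:
  motion:
    - {"tx": 0.038,"ty": 0.006,"tz": 0.019,"ax": 0.011,"ay": 0.018,"az": 0.029,"claw": -1}
    - {"tx": 0.085,"ty": 0,"tz": 0.04,"ax": 0,"ay": 0,"az": 0,"claw": -1}
    - {"tx": 0.085,"ty": 0,"tz": 0.04,"ax": 0,"ay": 0,"az": 0,"claw": -1}
    - {"tx": 0.085,"ty": 0,"tz": 0.04,"ax": 0,"ay": 0,"az": 0,"claw": -1}
    - {"tx": 0.085,"ty": 0,"tz": 0.04,"ax": 0,"ay": 0,"az": 0,"claw": -1}
    - {"tx": 0,"ty": 0,"tz": 0,"ax": 0,"ay": 0,"az": 0,"claw": -1}
    - {"tx": 0,"ty": 0,"tz": 0,"ax": 0,"ay": 0,"az": 0,"claw": -1}

```text
time_s: 14.8
ee_pos: [0.6469, 0.4467, 0.1849]
tcp_rot: [0.732, 0.422, -0.462, 0.27]
wrist_force: [0.8, 0.2, -1.5]
finger_gap: 0.578
grasp_force: 63.6
```

Run:
```python
from pl import *
x,r,p=check("N2",180)
save(p,"a1.png",(180,200,380,400),3)
p=vision.read_camera("top"); save(p,"a1t.png",(100,140,260,290),3.5)
x,r,_,_=goal("N2",180,.005,zf=.031)
plan([("down",x,r),("back",*back(x,r,.1))])
```

```text
gap 0.5778392978787176 foot z 0.05670666488255893 tilt of ideal unit 0.4181344411132114
top cap [568.8643 313.965   14.6617   0.1729 132.    ] off from ideal: h 8.8 lat -1.9 mm
down: n=1 t=[0.077, -0.019, 0.031] a=[-0.003, -0.028, -0.027] err=0.2mm gz[0.093,0.093] q=[ 0.52  1.02  0.98 -0.58  2.13  0.99] dq=0.21
back: n=3 t=[0.0, 0.0, -0.083] a=[-0.0, 0.0, -0.0] err=0.5mm gz[0.107,0.135] q=[ 0.57  1.2   0.6  -0.62  2.33  0.89] dq=0.57
```

View pics/a1.png

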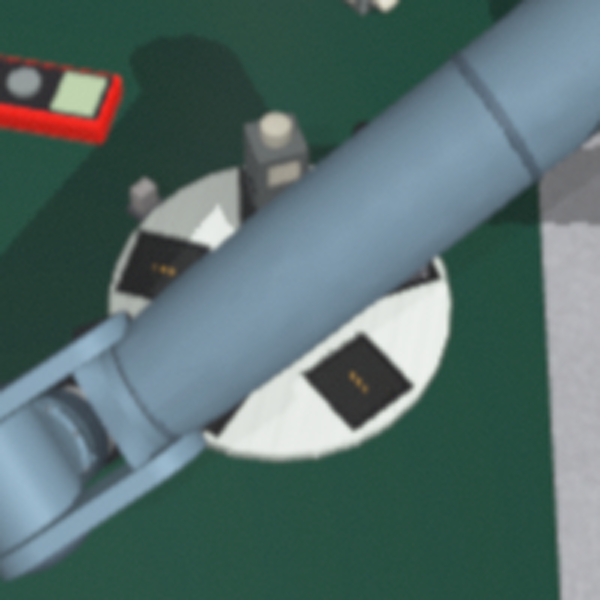

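The side view is blocked by the forearm (unit hidden behind it), so I'll judge the tilt from the top camera's depth.

Run:
```python
from pl import *
x,r,h,l=goal("N2",180); gp=now()[0]@[0,0,.155,1]
N=[]
for i in range(3):
    p=vision.read_camera("top"); w=cloud(p); f=p["frame"].astype(int)
    near=np.hypot(w[...,0]-.569,w[...,1]-.314)<.045
    m=near&(w[...,2]>.166)&(w[...,2]<.185); Q=w[m]; A=np.c_[Q[:,:2]-[.569,.314],np.ones(len(Q))]; s=np.linalg.lstsq(A,Q[:,2],rcond=None)[0]
    m2=near&(w[...,2]>.135)&(w[...,2]<.166); Q2=w[m2]
    print("cap slope h,l deg",np.degrees([-s[:2]@h,-s[:2]@l]),s[2],len(Q),"case pts",len(Q2), "ctr",cv2.minAreaRect((Q2[:,:2]*1000).astype(np.float32)) if len(Q2)>9 else 0)
    A=np.c_[Q2[:,:2]-[.569,.314],np.ones(len(Q2))]; s=np.linalg.lstsq(A,Q2[:,2],rcond=None)[0]; print(" case slope",np.degrees([-s[:2]@h,-s[:2]@l]),s[2])
```

```text
cap slope h,l deg [11.5936 -3.2286] 0.1770679046345856 153 case pts 456 ctr ((570.8270263671875, 318.7755432128906), (57.51637649536133, 72.98599243164062), 54.503662109375)
 case slope [-3.6285 -0.9406] 0.1531639528273401
cap slope h,l deg [11.0003  1.0682] 0.17722318552732624 153 case pts 468 ctr ((572.9239501953125, 318.7371520996094), (58.06889343261719, 75.474365234375), 58.244014739990234)
 case slope [-4.9731  0.1243] 0.15291410502437738
cap slope h,l deg [ 8.6172 -1.1512] 0.17659821671935216 147 case pts 456 ctr ((573.5555419921875, 318.3658142089844), (58.594120025634766, 74.17948150634766), 60.12309646606445)
 case slope [-3.6056  0.0953] 0.1528048694904965
```

View pics/a1t.png

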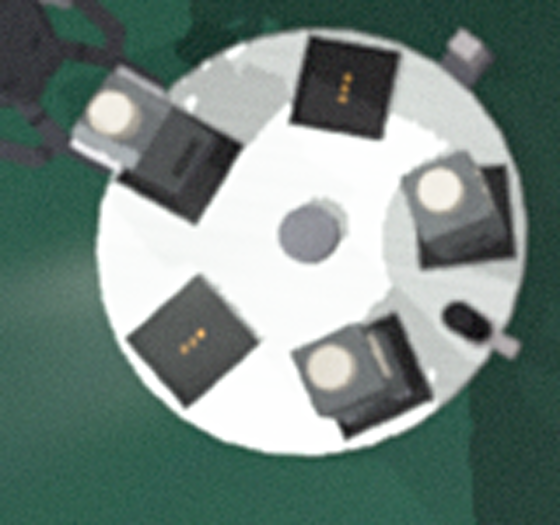

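The top crop shows the unit held at (110,115), directly above its nest at (180,160). The 8.8 mm cap offset matches the TCP having been 8 mm high at the grasp. That makes it a shift of the grip and not a tilt, so I'll correct the target and lower.

Run:
```python
from pl import *
x,r,_,_=goal("N2",180,.0085,.0015,zf=.031)
print(now()[0][:3,3],x)
plan([("over",*up(x,r,.02)),("down",x,r),("back",*back(x,r,.1)),("up",*up(*back(x,r,.1),.15))])
```

```text
[0.6479 0.4483 0.1902] [0.6466 0.4562 0.1585]
over: n=1 t=[0.033, -0.013, -0.001] a=[-0.003, -0.025, -0.024] err=0.1mm gz[0.113,0.113] q=[ 0.52  1.01  0.97 -0.59  2.15  0.97] dq=0.12
down: n=1 t=[0.045, -0.0, 0.021] a=[-0.0, -0.0, -0.0] err=0.0mm gz[0.093,0.093] q=[ 0.52  1.03  0.97 -0.58  2.13  0.99] dq=0.13
back: n=3 t=[0.0, -0.0, -0.083] a=[-0.0, -0.0, -0.0] err=0.4mm gz[0.107,0.135] q=[ 0.57  1.21  0.57 -0.63  2.34  0.88] dq=0.58
up: n=4 t=[-0.085, -0.0, -0.04] a=[-0.0, -0.0, -0.0] err=0.2mm gz[0.173,0.285] q=[ 0.57  1.08  0.53 -0.75  2.47  0.72] dq=0.20
```

Request:
jog_arm:
  motion:
    - {"tx": 0.033,"ty": -0.013,"tz": -0.001,"ax": -0.003,"ay": -0.025,"az": -0.024,"claw": -1}
    - {"tx": 0,"ty": 0,"tz": 0,"ax": 0,"ay": 0,"az": 0,"claw": -1}
    - {"tx": 0.015,"ty": 0,"tz": 0.007,"ax": 0,"ay": 0,"az": 0,"claw": -1}
    - {"tx": 0.015,"ty": 0,"tz": 0.007,"ax": 0,"ay": 0,"az": 0,"claw": -1}
    - {"tx": 0.015,"ty": 0,"tz": 0.007,"ax": 0,"ay": 0,"az": 0,"claw": -1}
    - {"tx": 0,"ty": 0,"tz": 0,"ax": 0,"ay": 0,"az": 0,"claw": -1}
    - {"tx": 0,"ty": 0,"tz": 0,"ax": 0,"ay": 0,"az": 0,"claw": -1}
    - {"tx": 0,"ty": 0,"tz": 0,"ax": 0,"ay": 0,"az": 0,"claw": -1}
    - {"tx": 0,"ty": 0,"tz": 0,"ax": 0,"ay": 0,"az": 0,"claw": -1}

```text
time_s: 15.85
ee_pos: [0.6459, 0.4558, 0.1563]
tcp_rot: [0.727, 0.424, -0.467, 0.271]
wrist_force: [-1.3, -0.0, 4.9]
finger_gap: 0.575
grasp_force: 63.8
```

Run:
```python
from pl import *
x,r,p=check("N2",180,.0085,.0015)
T0=now()[0]; print(T0[:3,3],x)
p=vision.read_camera("top"); print(cap(p,NEST["N2"][0],.147),NEST["N2"][0]); save(p,"a2t.png",(100,140,260,290),3.5)
```

```text
gap 0.5751981453040612 foot z 0.029599046806351018 tilt of ideal unit 0.34310201514134164
top cap [568.3667 322.7257  14.8509   0.1458 126.    ] off from ideal: h 8.1 lat -1.8 mm
[0.6459 0.4558 0.1563] [0.6466 0.4562 0.1595]
((568.98974609375, 322.5015869140625, 14.892166137695312, np.float64(0.14598918863540744), 127), ((576.1188354492188, 328.851806640625), (71.24068450927734, 60.58930206298828), 61.72999954223633)) [0.5695 0.3228]
```

View pics/a2t.png

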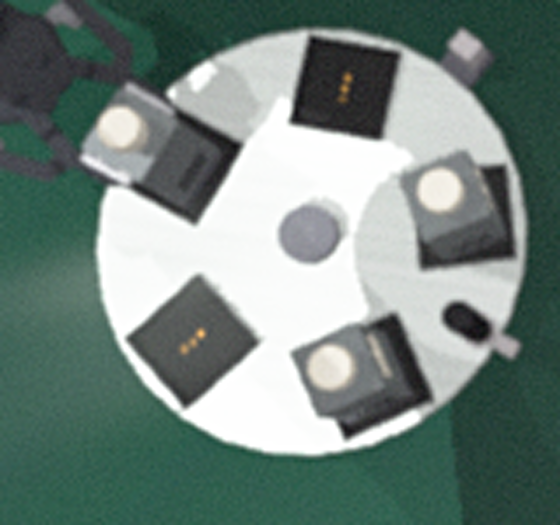

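The unit sits in N2 with its cap at (121,127), 1 mm from the nest centre, and 5 N of upward contact force says it is on the floor. Releasing.

Request:
jog_arm:
  motion:
    - {"tx": 0,"ty": 0,"tz": 0,"ax": 0,"ay": 0,"az": 0,"claw": 0.3}
    - {"tx": 0,"ty": 0,"tz": 0,"ax": 0,"ay": 0,"az": 0,"claw": 0.6}
    - {"tx": 0,"ty": 0,"tz": 0,"ax": 0,"ay": 0,"az": 0,"claw": 0.6}
    - {"tx": 0,"ty": 0,"tz": 0,"ax": 0,"ay": 0,"az": 0,"claw": 0.6}
    - {"tx": 0,"ty": 0,"tz": -0.05,"ax": 0,"ay": 0,"az": 0,"claw": 0.6}
    - {"tx": 0,"ty": 0,"tz": -0.07,"ax": 0,"ay": 0,"az": 0,"claw": 0.6}
    - {"tx": 0,"ty": 0,"tz": -0.07,"ax": 0,"ay": 0,"az": 0,"claw": 0.6}
    - {"tx": 0,"ty": 0,"tz": -0.07,"ax": 0,"ay": 0,"az": 0,"claw": 0.6}
    - {"tx": -0.085,"ty": 0,"tz": -0.04,"ax": 0,"ay": 0,"az": 0,"claw": 0.6}
    - {"tx": -0.085,"ty": 0,"tz": -0.04,"ax": 0,"ay": 0,"az": 0,"claw": 0.6}
    - {"tx": -0.085,"ty": 0,"tz": -0.04,"ax": 0,"ay": 0,"az": 0,"claw": 1}
    - {"tx": -0.085,"ty": 0,"tz": -0.04,"ax": 0,"ay": 0,"az": 0,"claw": 1}

```text
time_s: 17.0
ee_pos: [0.693, 0.5388, 0.349]
tcp_rot: [0.727, 0.425, -0.467, 0.271]
wrist_force: [0.9, 0.8, -0.3]
finger_gap: 0.996
grasp_force: 0.0
```

Request:
jog_arm:
  motion:
    - {"tx": 0,"ty": 0,"tz": 0,"ax": 0,"ay": 0,"az": 0,"claw": 1}
    - {"tx": 0,"ty": 0,"tz": 0,"ax": 0,"ay": 0,"az": 0,"claw": 1}

```text
time_s: 17.17
ee_pos: [0.6932, 0.5388, 0.3538]
tcp_rot: [0.729, 0.425, -0.463, 0.271]
wrist_force: [0.2, -0.7, -0.6]
finger_gap: 0.998
grasp_force: 0.0
```

Run:
```python
from pl import *
for c in("top","side"):
    p=vision.read_camera(c); 
    for k in("N4","N2","L"): print(c,k,cap(p,NEST[k][0],.145)[0] if cap(p,NEST[k][0],.145) else None,NEST[k][0])
    for q in units(p): print([np.round(v,4) for v in q[:6]])
x,r=pick(*U['C'],1,TH)
plan([("rise",*up(now()[0][:3,3],R.from_matrix(now()[0][:3,:3]),.12)),("pre",*back(x,r,.25)),("d1",*back(x,r,.1)),("down",x,r)])
```

```text
top N4 (407.3081359863281, 176.36505126953125, 14.718964576721191, np.float64(0.14563160254629448), 135) [0.4084 0.1749]
top N2 (567.538330078125, 322.4952087402344, 14.695596694946289, np.float64(0.14558220160282215), 124) [0.5695 0.3228]
top L (524.3067626953125, 106.63877868652344, 15.025772094726562, np.float64(0.1453109671589723), 127) [0.5261 0.1085]
[array([ 0.5796, -0.3942]), array([0.1821, 0.9833]), np.float64(141.0001), np.float64(111.2167), np.float64(0.0501), array([428.5372, 177.8448])]
[array([ 0.4441, -0.1987]), array([-0.7283,  0.6853]), np.float64(95.5414), np.float64(49.8344), np.float64(0.0504), array([352.3034, 231.2467])]
side N4 None [0.4084 0.1749]
side N2 None [0.5695 0.3228]
side L (525.3211669921875, 110.58880615234375, 14.925694465637207, np.float64(0.14503580750408673), 77) [0.5261 0.1085]
[array([ 0.5806, -0.3908]), array([0.1712, 0.9852]), np.float64(151.7823), np.float64(111.5777), np.float64(0.0501), array([266.676 , 150.8563])]
[array([ 0.4458, -0.1961]), array([-0.7126,  0.7015]), np.float64(101.3291), np.float64(54.5313), np.float64(0.0498), array([302.5693, 190.8012])]
rise IK FAIL at 3 4
```

Unit C has been knocked about 3 cm aside, to (0.4445, -0.198) at 136.7°. I'll plan to its new pose.

```bash
sed -i 's/zs.append((cc@\[0,0,.155,1\])\[2\])/gq=cc@[0,0,.155,1]; zs.append(gq[2]); tr.append(gq[:3].round(2).tolist())/; s/qq=q; zs=\[\]/qq=q; zs=[]; tr=[]/; s/^        c,q=cc,qq/        if extra: print(tr)\n        c,q=cc,qq/' plan.py
python3 - <<'E'
from plan import *
C=(np.array([.4445,-.1980]),np.deg2rad(136.7))
for th in(15,20,25):
    t=np.deg2rad(th); print(th,ik(*pick(*C,1,t)),ik(*back(*pick(*C,1,t),.1)),ik(*back(*pick(*C,1,t),.2)))
t=np.deg2rad(20)
x,r=pick(*C,1,t); 
plan([("pre",*up(*back(x,r,.1),.1)),("d1",*back(x,r,.1)),("down",x,r)],1)
E
```

```text
15 [array([-0.633,  0.066,  2.251, -0.059,  0.566,  1.739])] [array([-0.625, -0.224,  2.29 , -0.046,  0.817,  1.729])] [array([-0.615, -0.458,  2.268, -0.041,  1.073,  1.727])]
20 [array([-0.627,  0.04 ,  2.295, -0.099,  0.462,  1.78 ])] [array([-0.614, -0.285,  2.356, -0.073,  0.726,  1.758])] [array([-0.599, -0.56 ,  2.353, -0.063,  1.005,  1.752])]
25 [array([-0.62 ,  0.021,  2.336, -0.165,  0.356,  1.849])] [array([-0.602, -0.342,  2.421, -0.109,  0.634,  1.798])] [array([-0.58 , -0.666,  2.438, -0.092,  0.941,  1.785])]
pre: n=20 t=[-0.055, 0.08, 0.046] a=[0.075, 0.103, 0.18] err=4.9mm gz[0.226,0.325] q=[-0.62 -0.47  2.28 -0.06  0.99  1.73] dq=0.46
[[0.64, 0.38, 0.29], [0.65, 0.35, 0.29], [0.65, 0.32, 0.3], [0.66, 0.28, 0.3], [0.66, 0.25, 0.31], [0.65, 0.21, 0.31], [0.65, 0.18, 0.32], [0.64, 0.14, 0.32], [0.63, 0.11, 0.32], [0.62, 0.08, 0.32], [0.6, 0.05, 0.32], [0.59, 0.02, 0.32], [0.57, -0.01, 0.32], [0.55, -0.04, 0.31], [0.52, -0.06, 0.3], [0.5, -0.09, 0.29], [0.48, -0.11, 0.28], [0.45, -0.13, 0.26], [0.43, -0.15, 0.25], [0.4, -0.17, 0.23]]
d1: n=3 t=[-0.028, -0.003, 0.081] a=[0.002, 0.001, -0.004] err=0.4mm gz[0.124,0.192] q=[-0.61 -0.29  2.36 -0.07  0.73  1.76] dq=0.35
[[0.41, -0.17, 0.19], [0.41, -0.17, 0.16], [0.41, -0.16, 0.12]]
down: n=3 t=[0.0, -0.0, 0.083] a=[-0.0, 0.0, 0.0] err=0.3mm gz[0.030,0.092] q=[-0.63  0.04  2.3  -0.1   0.46  1.78] dq=0.52
[[0.42, -0.17, 0.09], [0.43, -0.18, 0.06], [0.43, -0.19, 0.03]]
```

Request:
jog_arm:
  motion:
    - {"tx": -0.055,"ty": 0.08,"tz": 0.046,"ax": 0.075,"ay": 0.103,"az": 0.18,"claw": 1}
    - {"tx": -0.055,"ty": 0.08,"tz": 0.046,"ax": 0.075,"ay": 0.103,"az": 0.18,"claw": 1}
    - {"tx": -0.055,"ty": 0.08,"tz": 0.046,"ax": 0.075,"ay": 0.103,"az": 0.18,"claw": 1}
    - {"tx": -0.055,"ty": 0.08,"tz": 0.046,"ax": 0.075,"ay": 0.103,"az": 0.18,"claw": 1}
    - {"tx": -0.055,"ty": 0.08,"tz": 0.046,"ax": 0.075,"ay": 0.103,"az": 0.18,"claw": 1}
    - {"tx": -0.055,"ty": 0.08,"tz": 0.046,"ax": 0.075,"ay": 0.103,"az": 0.18,"claw": 1}
    - {"tx": -0.055,"ty": 0.08,"tz": 0.046,"ax": 0.075,"ay": 0.103,"az": 0.18,"claw": 1}
    - {"tx": -0.055,"ty": 0.08,"tz": 0.046,"ax": 0.075,"ay": 0.103,"az": 0.18,"claw": 1}
    - {"tx": -0.055,"ty": 0.08,"tz": 0.046,"ax": 0.075,"ay": 0.103,"az": 0.18,"claw": 1}
    - {"tx": -0.055,"ty": 0.08,"tz": 0.046,"ax": 0.075,"ay": 0.103,"az": 0.18,"claw": 1}
    - {"tx": -0.055,"ty": 0.08,"tz": 0.046,"ax": 0.075,"ay": 0.103,"az": 0.18,"claw": 1}
    - {"tx": -0.055,"ty": 0.08,"tz": 0.046,"ax": 0.075,"ay": 0.103,"az": 0.18,"claw": 1}

```text
time_s: 18.27
ee_pos: [0.6231, 0.0808, 0.4582]
tcp_rot: [0.977, -0.051, -0.112, 0.173]
wrist_force: [-0.0, -0.0, 0.5]
finger_gap: 1.0
grasp_force: 0.0
```

Request:
jog_arm:
  motion:
    - {"tx": -0.055,"ty": 0.08,"tz": 0.046,"ax": 0.075,"ay": 0.103,"az": 0.18,"claw": 1}
    - {"tx": -0.055,"ty": 0.08,"tz": 0.046,"ax": 0.075,"ay": 0.103,"az": 0.18,"claw": 1}
    - {"tx": -0.055,"ty": 0.08,"tz": 0.046,"ax": 0.075,"ay": 0.103,"az": 0.18,"claw": 1}
    - {"tx": -0.055,"ty": 0.08,"tz": 0.046,"ax": 0.075,"ay": 0.103,"az": 0.18,"claw": 1}
    - {"tx": -0.055,"ty": 0.08,"tz": 0.046,"ax": 0.075,"ay": 0.103,"az": 0.18,"claw": 1}
    - {"tx": -0.055,"ty": 0.08,"tz": 0.046,"ax": 0.075,"ay": 0.103,"az": 0.18,"claw": 1}
    - {"tx": -0.055,"ty": 0.08,"tz": 0.046,"ax": 0.075,"ay": 0.103,"az": 0.18,"claw": 1}
    - {"tx": -0.055,"ty": 0.08,"tz": 0.046,"ax": 0.075,"ay": 0.103,"az": 0.18,"claw": 1}
    - {"tx": 0,"ty": 0,"tz": 0,"ax": 0,"ay": 0,"az": 0,"claw": 1}
    - {"tx": 0,"ty": 0,"tz": 0,"ax": 0,"ay": 0,"az": 0,"claw": 1}
    - {"tx": 0,"ty": 0,"tz": 0,"ax": 0,"ay": 0,"az": 0,"claw": 1}

```text
time_s: 19.18
ee_pos: [0.3765, -0.1095, 0.3715]
tcp_rot: [0.914, -0.366, 0.16, 0.064]
wrist_force: [0.4, 0.2, 0.2]
finger_gap: 0.997
grasp_force: 0.0
```

```bash
sed -i 's/^TH=.*/TH=np.deg2rad(20)/' plan.py
python3 - <<'E'
from plan import *; from meas import units
p=vision.read_camera("top")
for q in units(p): print([np.round(v,4) for v in q[:6]])
p=vision.read_camera("side")
for q in units(p): print([np.round(v,4) for v in q[:6]])
C=(np.array([.4445,-.1980]),np.deg2rad(136.7))
x,r=pick(*C,1,TH); print(now()[0][:3,3])
plan([("d1",*back(x,r,.08)),("down",x,r)])
E
```

```text
[array([ 0.5794, -0.3939]), array([0.1846, 0.9828]), np.float64(140.3019), np.float64(110.9441), np.float64(0.0501), array([428.5243, 177.9325])]
[array([ 0.4538, -0.2078]), array([-0.7276,  0.686 ]), np.float64(69.249), np.float64(49.6855), np.float64(0.0502), array([356.496 , 226.8103])]
[array([ 0.5805, -0.393 ]), array([0.1753, 0.9845]), np.float64(148.5464), np.float64(112.5894), np.float64(0.0502), array([266.7406, 150.7676])]
[array([ 0.447 , -0.1974]), array([-0.7529,  0.6581]), np.float64(102.0549), np.float64(55.8688), np.float64(0.0503), array([302.2774, 190.5427])]
[ 0.3776 -0.1094  0.3731]
d1: n=4 t=[-0.018, 0.012, 0.075] a=[0.0, -0.0, -0.002] err=0.9mm gz[0.105,0.197] q=[-0.62 -0.22  2.35 -0.08  0.67  1.76] dq=0.33
down: n=3 t=[0.001, -0.001, 0.067] a=[0.0, -0.0, -0.001] err=0.9mm gz[0.030,0.080] q=[-0.63  0.04  2.29 -0.1   0.46  1.78] dq=0.42
```

Request:
jog_arm:
  force: 60
  motion:
    - {"tx": -0.018,"ty": 0.012,"tz": 0.075,"ax": 0,"ay": 0,"az": -0.002,"claw": 1}
    - {"tx": -0.018,"ty": 0.012,"tz": 0.075,"ax": 0,"ay": 0,"az": -0.002,"claw": 1}
    - {"tx": -0.018,"ty": 0.012,"tz": 0.075,"ax": 0,"ay": 0,"az": -0.002,"claw": 1}
    - {"tx": -0.018,"ty": 0.012,"tz": 0.075,"ax": 0,"ay": 0,"az": -0.002,"claw": 1}
    - {"tx": 0,"ty": 0,"tz": 0,"ax": 0,"ay": 0,"az": 0,"claw": 1}
    - {"tx": 0.001,"ty": -0.001,"tz": 0.067,"ax": 0,"ay": 0,"az": -0.001,"claw": 1}
    - {"tx": 0.001,"ty": -0.001,"tz": 0.067,"ax": 0,"ay": 0,"az": -0.001,"claw": 1}
    - {"tx": 0.001,"ty": -0.001,"tz": 0.067,"ax": 0,"ay": 0,"az": -0.001,"claw": 1}
    - {"tx": 0,"ty": 0,"tz": 0,"ax": 0,"ay": 0,"az": 0,"claw": 1}
    - {"tx": 0,"ty": 0,"tz": 0,"ax": 0,"ay": 0,"az": 0,"claw": 1}
    - {"tx": 0,"ty": 0,"tz": 0,"ax": 0,"ay": 0,"az": 0,"claw": 1}

```text
time_s: 20.2
ee_pos: [0.3961, -0.1518, 0.1761]
tcp_rot: [0.915, -0.363, 0.162, 0.065]
wrist_force: [0.6, 0.4, 0.2]
finger_gap: 0.997
grasp_force: 0.0
```

Request:
jog_arm:
  motion:
    - {"tx": 0,"ty": 0,"tz": 0,"ax": 0,"ay": 0,"az": 0,"claw": -1}
    - {"tx": 0,"ty": 0,"tz": 0,"ax": 0,"ay": 0,"az": 0,"claw": -1}
    - {"tx": 0,"ty": 0,"tz": 0,"ax": 0,"ay": 0,"az": 0,"claw": -1}
    - {"tx": 0,"ty": 0,"tz": 0,"ax": 0,"ay": 0,"az": 0,"claw": -1}
    - {"tx": 0,"ty": 0,"tz": 0,"ax": 0,"ay": 0,"az": 0,"claw": -1}

```text
time_s: 20.62
ee_pos: [0.3953, -0.1518, 0.1758]
tcp_rot: [0.915, -0.364, 0.162, 0.065]
wrist_force: [-3.9, 4.8, 11.4]
finger_gap: 0.58
grasp_force: 62.8
```

Run:
```python
from pl import *
T0=now()[0]; X,Rr=T0[:3,3],R.from_matrix(T0[:3,:3]); print(get_state()["finger_gap"],T0@[0,0,.155,1])
x,r,h,l=goal("N1",180)
plan([("up",*up(X,Rr,.24)),("pre",*up(x,r,.2)),("pre2",*up(x,r,.02))],1)
```

```text
0.5795848636827136 [ 0.434  -0.1885  0.0303  1.    ]
up: n=7 t=[0.029, 0.0, -0.08] a=[0.0, 0.0, 0.0] err=1.9mm gz[0.064,0.269] q=[-0.63 -0.41  2.16 -0.05  1.04  1.72] dq=0.42
[[0.43, -0.19, 0.06], [0.43, -0.19, 0.1], [0.43, -0.19, 0.13], [0.43, -0.19, 0.17], [0.43, -0.19, 0.2], [0.43, -0.19, 0.23], [0.43, -0.19, 0.27]]
pre: n=15 t=[0.034, -0.08, -0.007] a=[-0.035, -0.204, -0.075] err=4.2mm gz[0.271,0.291] q=[0.05 0.85 0.93 0.42 2.54 2.01] dq=0.41
[[0.45, -0.16, 0.27], [0.47, -0.14, 0.27], [0.48, -0.12, 0.28], [0.5, -0.09, 0.28], [0.52, -0.07, 0.28], [0.53, -0.04, 0.28], [0.55, -0.02, 0.28], [0.56, 0.01, 0.28], [0.57, 0.04, 0.28], [0.58, 0.06, 0.28], [0.59, 0.09, 0.28], [0.61, 0.12, 0.28], [0.62, 0.14, 0.29], [0.62, 0.17, 0.29], [0.63, 0.2, 0.29]]
pre2: n=5 t=[0.083, 0.001, 0.03] a=[0.001, 0.001, 0.0] err=0.6mm gz[0.114,0.255] q=[0.05 1.05 0.94 0.33 2.34 1.89] dq=0.22
[[0.63, 0.2, 0.26], [0.63, 0.2, 0.22], [0.63, 0.2, 0.18], [0.63, 0.2, 0.15], [0.63, 0.2, 0.11]]
```

Request:
jog_arm:
  motion:
    - {"tx": 0.029,"ty": 0,"tz": -0.08,"ax": 0,"ay": 0,"az": 0,"claw": -1}
    - {"tx": 0.029,"ty": 0,"tz": -0.08,"ax": 0,"ay": 0,"az": 0,"claw": -1}
    - {"tx": 0.029,"ty": 0,"tz": -0.08,"ax": 0,"ay": 0,"az": 0,"claw": -1}
    - {"tx": 0.029,"ty": 0,"tz": -0.08,"ax": 0,"ay": 0,"az": 0,"claw": -1}
    - {"tx": 0.029,"ty": 0,"tz": -0.08,"ax": 0,"ay": 0,"az": 0,"claw": -1}
    - {"tx": 0.029,"ty": 0,"tz": -0.08,"ax": 0,"ay": 0,"az": 0,"claw": -1}
    - {"tx": 0.029,"ty": 0,"tz": -0.08,"ax": 0,"ay": 0,"az": 0,"claw": -1}
    - {"tx": 0.034,"ty": -0.08,"tz": -0.007,"ax": -0.035,"ay": -0.204,"az": -0.075,"claw": -1}
    - {"tx": 0.034,"ty": -0.08,"tz": -0.007,"ax": -0.035,"ay": -0.204,"az": -0.075,"claw": -1}
    - {"tx": 0.034,"ty": -0.08,"tz": -0.007,"ax": -0.035,"ay": -0.204,"az": -0.075,"claw": -1}
    - {"tx": 0.034,"ty": -0.08,"tz": -0.007,"ax": -0.035,"ay": -0.204,"az": -0.075,"claw": -1}
    - {"tx": 0.034,"ty": -0.08,"tz": -0.007,"ax": -0.035,"ay": -0.204,"az": -0.075,"claw": -1}

```text
time_s: 21.62
ee_pos: [0.5479, -0.0675, 0.4284]
tcp_rot: [0.952, -0.288, -0.099, 0.025]
wrist_force: [-0.2, -1.1, -2.1]
finger_gap: 0.579
grasp_force: 64.0
```

Request:
jog_arm:
  motion:
    - {"tx": 0.034,"ty": -0.08,"tz": -0.007,"ax": -0.035,"ay": -0.204,"az": -0.075,"claw": -1}
    - {"tx": 0.034,"ty": -0.08,"tz": -0.007,"ax": -0.035,"ay": -0.204,"az": -0.075,"claw": -1}
    - {"tx": 0.034,"ty": -0.08,"tz": -0.007,"ax": -0.035,"ay": -0.204,"az": -0.075,"claw": -1}
    - {"tx": 0.034,"ty": -0.08,"tz": -0.007,"ax": -0.035,"ay": -0.204,"az": -0.075,"claw": -1}
    - {"tx": 0.034,"ty": -0.08,"tz": -0.007,"ax": -0.035,"ay": -0.204,"az": -0.075,"claw": -1}
    - {"tx": 0.034,"ty": -0.08,"tz": -0.007,"ax": -0.035,"ay": -0.204,"az": -0.075,"claw": -1}
    - {"tx": 0.034,"ty": -0.08,"tz": -0.007,"ax": -0.035,"ay": -0.204,"az": -0.075,"claw": -1}
    - {"tx": 0.034,"ty": -0.08,"tz": -0.007,"ax": -0.035,"ay": -0.204,"az": -0.075,"claw": -1}
    - {"tx": 0.034,"ty": -0.08,"tz": -0.007,"ax": -0.035,"ay": -0.204,"az": -0.075,"claw": -1}
    - {"tx": 0.034,"ty": -0.08,"tz": -0.007,"ax": -0.035,"ay": -0.204,"az": -0.075,"claw": -1}
    - {"tx": 0,"ty": 0,"tz": 0,"ax": 0,"ay": 0,"az": 0,"claw": -1}
    - {"tx": 0,"ty": 0,"tz": 0,"ax": 0,"ay": 0,"az": 0,"claw": -1}

```text
time_s: 22.62
ee_pos: [0.7764, 0.1731, 0.3371]
tcp_rot: [0.813, -0.08, -0.575, -0.056]
wrist_force: [1.1, 0.2, -2.2]
finger_gap: 0.573
grasp_force: 64.2
```

Run:
```python
from pl import *
x,r,p=check("N1",180,0)
plan([("pre",*up(x,r,.1)),("pre2",*up(x,r,.02))])
```

```text
gap 0.5733875351908118 foot z 0.22345944997224504 tilt of ideal unit 0.5454460980948789
side cap [627.7601 204.9545  15.6471   0.3387 107.    ] off from ideal: h 0.9 lat -2.4 mm
pre: n=3 t=[0.074, 0.001, 0.029] a=[0.001, 0.003, 0.001] err=0.6mm gz[0.194,0.258] q=[0.05 0.94 0.96 0.36 2.42 1.93] dq=0.16
pre2: n=3 t=[0.062, 0.0, 0.023] a=[0.0, -0.0, -0.0] err=0.4mm gz[0.114,0.167] q=[0.05 1.04 0.95 0.33 2.34 1.89] dq=0.17
```

Request:
jog_arm:
  motion:
    - {"tx": 0.074,"ty": 0.001,"tz": 0.029,"ax": 0.001,"ay": 0.003,"az": 0.001,"claw": -1}
    - {"tx": 0.074,"ty": 0.001,"tz": 0.029,"ax": 0.001,"ay": 0.003,"az": 0.001,"claw": -1}
    - {"tx": 0.074,"ty": 0.001,"tz": 0.029,"ax": 0.001,"ay": 0.003,"az": 0.001,"claw": -1}
    - {"tx": 0.062,"ty": 0,"tz": 0.023,"ax": 0,"ay": 0,"az": 0,"claw": -1}
    - {"tx": 0.062,"ty": 0,"tz": 0.023,"ax": 0,"ay": 0,"az": 0,"claw": -1}
    - {"tx": 0.062,"ty": 0,"tz": 0.023,"ax": 0,"ay": 0,"az": 0,"claw": -1}
    - {"tx": 0,"ty": 0,"tz": 0,"ax": 0,"ay": 0,"az": 0,"claw": -1}
    - {"tx": 0,"ty": 0,"tz": 0,"ax": 0,"ay": 0,"az": 0,"claw": -1}
    - {"tx": 0,"ty": 0,"tz": 0,"ax": 0,"ay": 0,"az": 0,"claw": -1}
    - {"tx": 0,"ty": 0,"tz": 0,"ax": 0,"ay": 0,"az": 0,"claw": -1}

```text
time_s: 23.55
ee_pos: [0.7743, 0.1703, 0.1709]
tcp_rot: [0.816, -0.081, -0.569, -0.057]
wrist_force: [-0.0, 0.9, -2.1]
finger_gap: 0.579
grasp_force: 64.1
```

Run:
```python
from pl import *
x,r,p=check("N1",180,0)
p=vision.read_camera("side"); save(p,"c1.png",(160,150,400,370),2.5)
x,r,h,l=goal("N1",180,.001,.0015,zf=.030)
plan([("down",x,r)])
```

```text
gap 0.57930634697634 foot z 0.0553155732801571 tilt of ideal unit 0.25015070161395364
side cap [626.355  202.9815  15.5084   0.1675  87.    ] off from ideal: h 1.1 lat -2.7 mm
down: n=1 t=[0.057, 0.006, 0.019] a=[0.001, -0.005, 0.002] err=0.2mm gz[0.092,0.092] q=[0.05 1.07 0.94 0.32 2.32 1.88] dq=0.16
```

View pics/c1.png

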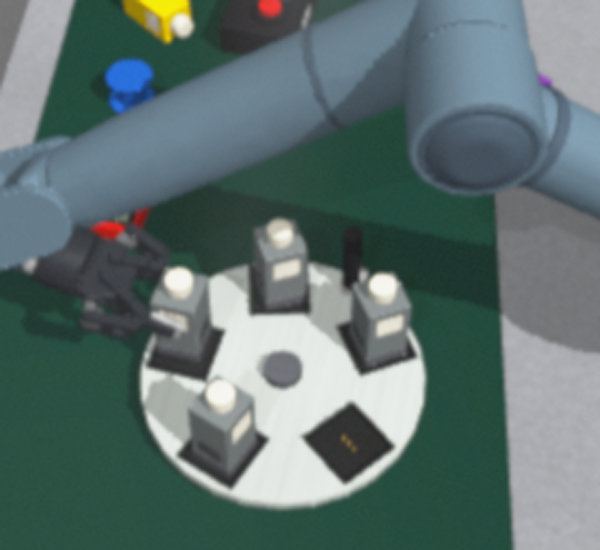

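The side crop shows unit C upright over N1 at (180,310), with the other three units standing. Lowering and releasing.

Request:
jog_arm:
  motion:
    - {"tx": 0.019,"ty": 0.002,"tz": 0.006,"ax": 0,"ay": -0.002,"az": 0,"claw": -1}
    - {"tx": 0.019,"ty": 0.002,"tz": 0.006,"ax": 0,"ay": -0.002,"az": 0,"claw": -1}
    - {"tx": 0.019,"ty": 0.002,"tz": 0.007,"ax": 0,"ay": -0.001,"az": 0,"claw": -1}
    - {"tx": 0,"ty": 0,"tz": 0,"ax": 0,"ay": 0,"az": 0,"claw": -1}
    - {"tx": 0,"ty": 0,"tz": 0,"ax": 0,"ay": 0,"az": 0,"claw": -1}
    - {"tx": 0,"ty": 0,"tz": 0,"ax": 0,"ay": 0,"az": 0,"claw": -1}
    - {"tx": 0,"ty": 0,"tz": 0,"ax": 0,"ay": 0,"az": 0,"claw": -1}

```text
time_s: 24.28
ee_pos: [0.7739, 0.1683, 0.1454]
tcp_rot: [0.813, -0.08, -0.574, -0.057]
wrist_force: [-2.1, 0.4, 12.7]
finger_gap: 0.578
grasp_force: 64.4
```

Run:
```python
from pl import *
check("N1",180,0); print(get_state()["wrist_force"],get_state()["ee_pos"])
x=now()[0][:3,3]; r=R.from_matrix(now()[0][:3,:3])
plan([("back",*back(x,r,.1)),("up",*up(*back(x,r,.1),.2))])
```

```text
gap 0.5779355619274159 foot z 0.031557245826665054 tilt of ideal unit 0.44964481218536656
side cap [624.0662 201.6556  15.8451   0.1451  84.    ] off from ideal: h 2.4 lat -3.2 mm
[-2.2823 -0.251  11.6351] [0.774  0.1683 0.1454]
back: n=3 t=[0.0, -0.0, -0.083] a=[0.0, 0.0, 0.0] err=0.4mm gz[0.105,0.127] q=[0.02 1.28 0.51 0.38 2.54 1.96] dq=0.65
up: n=6 t=[-0.079, -0.0, -0.028] a=[0.0, 0.0, 0.0] err=1.2mm gz[0.160,0.328] q=[0.02 1.1  0.46 0.57 2.75 2.18] dq=0.23
```

Seated with 12 N of contact. Release.

Request:
jog_arm:
  motion:
    - {"tx": 0,"ty": 0,"tz": 0,"ax": 0,"ay": 0,"az": 0,"claw": 0.3}
    - {"tx": 0,"ty": 0,"tz": 0,"ax": 0,"ay": 0,"az": 0,"claw": 0.6}
    - {"tx": 0,"ty": 0,"tz": 0,"ax": 0,"ay": 0,"az": 0,"claw": 0.6}
    - {"tx": 0,"ty": 0,"tz": 0,"ax": 0,"ay": 0,"az": 0,"claw": 0.6}
    - {"tx": 0,"ty": 0,"tz": -0.04,"ax": 0,"ay": 0,"az": 0,"claw": 0.6}
    - {"tx": 0,"ty": 0,"tz": -0.06,"ax": 0,"ay": 0,"az": 0,"claw": 0.6}
    - {"tx": 0,"ty": 0,"tz": -0.06,"ax": 0,"ay": 0,"az": 0,"claw": 0.6}
    - {"tx": 0,"ty": 0,"tz": -0.06,"ax": 0,"ay": 0,"az": 0,"claw": 0.6}
    - {"tx": -0.079,"ty": 0,"tz": -0.028,"ax": 0,"ay": 0,"az": 0,"claw": 0.6}
    - {"tx": -0.079,"ty": 0,"tz": -0.028,"ax": 0,"ay": 0,"az": 0,"claw": 0.6}
    - {"tx": -0.079,"ty": 0,"tz": -0.028,"ax": 0,"ay": 0,"az": 0,"claw": 0.6}
    - {"tx": -0.079,"ty": 0,"tz": -0.028,"ax": 0,"ay": 0,"az": 0,"claw": 0.6}

```text
time_s: 25.38
ee_pos: [0.8539, 0.1519, 0.3066]
tcp_rot: [0.814, -0.081, -0.573, -0.057]
wrist_force: [0.5, 1.6, 0.1]
finger_gap: 0.8
grasp_force: 0.0
```

Run:
```python
from pl import *
print(get_state()["time_s"],now()[0][:3,3])
for c in("top","side"):
    p=vision.read_camera(c); w=cloud(p)
    for k in("N1","N2","N4","L"): q=cap(p,NEST[k][0],.145); print(c,k,np.round(q[0],4) if q else None,NEST[k][0])
    m=(w[...,2]>.12)&(np.hypot(w[...,0]-.4417,w[...,1]-.0965)<.03); print("handle",np.median(w[m],0),m.sum())
# handle push planning: hand vertical, closed; where to push
Rd=lambda yaw:R.from_euler('z',yaw)*R.from_euler('x',np.pi)
for a in(240.5,270,300,312.5):
    c=np.array([.513,.2227])+.145*np.array([np.cos(np.deg2rad(a)),np.sin(np.deg2rad(a))])
    print(a,c)
```

```text
25.3833 [0.8539 0.1519 0.3066]
top N1 None [0.6257 0.1999]
top N2 [567.2159 322.2455  14.6849   0.146  125.    ] [0.5695 0.3228]
top N4 None [0.4084 0.1749]
top L [523.7873 106.5955  14.7882   0.1455 127.    ] [0.5261 0.1085]
handle [0.4416 0.0963 0.4888] 1537
side N1 [625.4668 201.0654  15.5962   0.1448  83.    ] [0.6257 0.1999]
side N2 [568.2605 324.4908  15.7907   0.1452 100.    ] [0.5695 0.3228]
side N4 [409.2506 178.0833  15.8871   0.1437  81.    ] [0.4084 0.1749]
side L [522.637  108.0642  16.4857   0.1447  73.    ] [0.5261 0.1085]
handle [0.4412 0.1058 0.4955] 174
240.5 [0.4416 0.0965]
270 [0.513  0.0777]
300 [0.5855 0.0971]
312.5 [0.611  0.1158]
```

All four units stand in their nests. Next I plan to push the handle round with the closed fingers.

```bash
cat > hd.py <<'E'
from pl import *
AX=np.array([.513,.2227])
def hpose(a,s,z=.263,rr=.145):
    t=np.deg2rad(a); return np.array([AX[0]+rr*np.cos(t),AX[1]+rr*np.sin(t),z]), R.from_euler('z',t+s*np.pi/2)*R.from_euler('x',np.pi)
E
python3 - <<'E'
from hd import *
for s in(1,-1):
    for a in(226.5,265,304,308): print(s,a,ik(*hpose(a,s)))
    x,r=hpose(226.5,s); X=now()[0][:3,3]
    plan([("up",*up(X,R.from_matrix(now()[0][:3,:3]),.05)),("pre",*up(x,r,.2)),("down",x,r),("arc1",*hpose(265,s)),("arc2",*hpose(306,s))],1)
E
```

```text
1 226.5 [array([ 0.0119, -0.0968,  2.2039,  0.    ,  1.0345,  2.3419])]
1 265 [array([-0.0691,  0.0925,  2.015 ,  0.    ,  1.0341,  1.589 ])]
1 304 [array([-0.017 ,  0.3015,  1.7688, -0.    ,  1.0713,  0.9603])]
1 308 [array([-0.0069,  0.3204,  1.7447, -0.    ,  1.0765,  0.9007])]
up: n=2 t=[-0.059, -0.0, -0.022] a=[0.0, -0.0, -0.0] err=0.4mm gz[0.287,0.312] q=[0.03 1.06 0.55 0.5  2.69 2.11] dq=0.14
[[0.71, 0.18, 0.29], [0.71, 0.18, 0.31]]
pre: n=12 t=[-0.079, 0.049, 0.038] a=[0.056, 0.197, 0.082] err=2.1mm gz[0.307,0.347] q=[ 0.02 -0.35  2.03 -0.    1.47  2.35] dq=0.64
[[0.69, 0.17, 0.32], [0.67, 0.16, 0.33], [0.64, 0.15, 0.34], [0.62, 0.14, 0.34], [0.59, 0.14, 0.35], [0.57, 0.13, 0.35], [0.54, 0.13, 0.35], [0.51, 0.12, 0.34], [0.49, 0.12, 0.34], [0.46, 0.12, 0.33], [0.44, 0.12, 0.32], [0.41, 0.12, 0.31]]
down: n=6 t=[0.0, 0.0, 0.083] a=[0.0, -0.0, 0.0] err=1.4mm gz[0.107,0.273] q=[ 0.02 -0.1   2.2  -0.    1.03  2.35] dq=0.30
[[0.41, 0.12, 0.27], [0.41, 0.12, 0.24], [0.41, 0.12, 0.21], [0.41, 0.12, 0.17], [0.41, 0.12, 0.14], [0.41, 0.12, 0.11]]
arc1: n=6 t=[0.041, -0.002, -0.0] a=[0
[... 1607 characters left out ...]
gz[0.108,0.276] q=[ 0.01 -0.09  2.2  -0.    1.03 -0.8 ] dq=0.30
[[0.41, 0.12, 0.28], [0.41, 0.12, 0.24], [0.41, 0.12, 0.21], [0.41, 0.12, 0.17], [0.41, 0.12, 0.14], [0.41, 0.12, 0.11]]
arc1: n=6 t=[-0.04, 0.002, -0.0] a=[0.0, 0.0, -0.224] err=1.1mm gz[0.108,0.108] q=[-0.07  0.09  2.02 -0.    1.03 -1.55] dq=0.52
[[0.43, 0.11, 0.11], [0.44, 0.1, 0.11], [0.45, 0.09, 0.11], [0.47, 0.09, 0.11], [0.48, 0.08, 0.11], [0.5, 0.08, 0.11]]
arc2: n=7 t=[-0.037, 0.002, -0.0] a=[-0.0, 0.0, -0.204] err=1.2mm gz[0.108,0.108] q=[-0.01  0.31  1.76 -0.    1.07 -2.21] dq=0.39
[[0.51, 0.08, 0.11], [0.53, 0.08, 0.11], [0.54, 0.08, 0.11], [0.56, 0.09, 0.11], [0.57, 0.09, 0.11], [0.59, 0.1, 0.11], [0.6, 0.11, 0.11]]
```

s=+1 works. Going up and to a point above the approach side of the handle.

Request:
jog_arm:
  motion:
    - {"tx": -0.059,"ty": 0,"tz": -0.022,"ax": 0,"ay": 0,"az": 0,"claw": -1}
    - {"tx": -0.059,"ty": 0,"tz": -0.022,"ax": 0,"ay": 0,"az": 0,"claw": -1}
    - {"tx": -0.079,"ty": 0.049,"tz": 0.038,"ax": 0.056,"ay": 0.197,"az": 0.082,"claw": -1}
    - {"tx": -0.079,"ty": 0.049,"tz": 0.038,"ax": 0.056,"ay": 0.197,"az": 0.082,"claw": -1}
    - {"tx": -0.079,"ty": 0.049,"tz": 0.038,"ax": 0.056,"ay": 0.197,"az": 0.082,"claw": -1}
    - {"tx": -0.079,"ty": 0.049,"tz": 0.038,"ax": 0.056,"ay": 0.197,"az": 0.082,"claw": -1}
    - {"tx": -0.079,"ty": 0.049,"tz": 0.038,"ax": 0.056,"ay": 0.197,"az": 0.082,"claw": -1}
    - {"tx": -0.079,"ty": 0.049,"tz": 0.038,"ax": 0.056,"ay": 0.197,"az": 0.082,"claw": -1}
    - {"tx": -0.079,"ty": 0.049,"tz": 0.038,"ax": 0.056,"ay": 0.197,"az": 0.082,"claw": -1}
    - {"tx": -0.079,"ty": 0.049,"tz": 0.038,"ax": 0.056,"ay": 0.197,"az": 0.082,"claw": -1}
    - {"tx": -0.079,"ty": 0.049,"tz": 0.038,"ax": 0.056,"ay": 0.197,"az": 0.082,"claw": -1}
    - {"tx": -0.079,"ty": 0.049,"tz": 0.038,"ax": 0.056,"ay": 0.197,"az": 0.082,"claw": -1}

```text
time_s: 26.48
ee_pos: [0.4893, 0.1072, 0.476]
tcp_rot: [0.938, -0.332, -0.104, -0.007]
wrist_force: [-0.9, -0.0, 1.3]
finger_gap: 0.002
grasp_force: 0.0
```

Request:
jog_arm:
  motion:
    - {"tx": -0.079,"ty": 0.049,"tz": 0.038,"ax": 0.056,"ay": 0.197,"az": 0.082,"claw": -1}
    - {"tx": -0.079,"ty": 0.049,"tz": 0.038,"ax": 0.056,"ay": 0.197,"az": 0.082,"claw": -1}
    - {"tx": 0,"ty": 0,"tz": 0,"ax": 0,"ay": 0,"az": 0,"claw": -1}
    - {"tx": 0,"ty": 0,"tz": 0,"ax": 0,"ay": 0,"az": 0,"claw": -1}
    - {"tx": 0,"ty": 0,"tz": 0,"ax": 0,"ay": 0,"az": 0,"claw": -1}

```text
time_s: 26.9
ee_pos: [0.4142, 0.1196, 0.4578]
tcp_rot: [0.929, -0.37, -0.005, 0.003]
wrist_force: [0.2, -0.0, 0.2]
finger_gap: 0.002
grasp_force: 0.0
```

Run:
```python
from hd import *
print(now()[0][:3,3])
p=vision.read_camera("side"); w=cloud(p)
for k in("N1","N2","N4","L"): q=cap(p,NEST[k][0],.145); print(k,np.round(q[0],4) if q else None,NEST[k][0])
x,r=hpose(226.5,1)
plan([("pre",*up(x,r,.18)),("down",x,r)],1)
```

```text
[0.4142 0.1196 0.4578]
N1 [623.5443 201.1737  15.5207   0.1445  82.    ] [0.6257 0.1999]
N2 [567.9063 325.6495  15.0861   0.1446 103.    ] [0.5695 0.3228]
N4 [408.1737 178.3603  16.5995   0.1443  84.    ] [0.4084 0.1749]
L [524.1746 106.2622  17.0356   0.1445  73.    ] [0.5261 0.1085]
pre: n=1 t=[0.0, 0.006, 0.038] a=[0.018, 0.012, -0.0] err=0.3mm gz[0.288,0.288] q=[ 0.01 -0.34  2.05 -0.    1.43  2.34] dq=0.15
[[0.41, 0.12, 0.29]]
down: n=5 t=[0.0, 0.0, 0.09] a=[0.0, 0.0, -0.0] err=0.2mm gz[0.108,0.252] q=[ 0.01 -0.1   2.2  -0.    1.03  2.34] dq=0.32
[[0.41, 0.12, 0.25], [0.41, 0.12, 0.22], [0.41, 0.12, 0.18], [0.41, 0.12, 0.14], [0.41, 0.12, 0.11]]
```

Request:
jog_arm:
  motion:
    - {"tx": 0,"ty": 0.006,"tz": 0.038,"ax": 0.018,"ay": 0.012,"az": 0,"claw": -1}
    - {"tx": 0,"ty": 0,"tz": 0.09,"ax": 0,"ay": 0,"az": 0,"claw": -1}
    - {"tx": 0,"ty": 0,"tz": 0.09,"ax": 0,"ay": 0,"az": 0,"claw": -1}
    - {"tx": 0,"ty": 0,"tz": 0.09,"ax": 0,"ay": 0,"az": 0,"claw": -1}
    - {"tx": 0,"ty": 0,"tz": 0.09,"ax": 0,"ay": 0,"az": 0,"claw": -1}
    - {"tx": 0,"ty": 0,"tz": 0.09,"ax": 0,"ay": 0,"az": 0,"claw": -1}
    - {"tx": 0,"ty": 0,"tz": 0,"ax": 0,"ay": 0,"az": 0,"claw": -1}
    - {"tx": 0,"ty": 0,"tz": 0,"ax": 0,"ay": 0,"az": 0,"claw": -1}
    - {"tx": 0,"ty": 0,"tz": 0,"ax": 0,"ay": 0,"az": 0,"claw": -1}

```text
time_s: 27.7
ee_pos: [0.414, 0.1177, 0.2643]
tcp_rot: [0.929, -0.371, 0.001, -0.0]
wrist_force: [-0.3, -0.3, 0.4]
finger_gap: -0.002
grasp_force: 0.0
```

Run:
```python
from hd import *
s=get_state(); print(now()[0][:3,3],s["wrist_force"])
def arc(a0,a1,n):
    x0,r0=hpose(a0,1);x1,r1=hpose(a1,1); D=np.linalg.inv(T(x0,r0))@T(x1,r1); M=sl.expm(np.real(sl.logm(D))/n); print(n,(M[:3,3]/.4).round(4),(R.from_matrix(M[:3,:3]).as_rotvec()/.5).round(4))
arc(0,3,1);arc(0,2,1)
p=vision.read_camera("side"); save(p,"h1.png",(160,150,400,370),2.5)
plan([("arc1",*hpose(306,1))],1)
```

```text
[0.414  0.1177 0.2643] [-0.2837 -0.2522  0.4213]
1 [ 0.019  -0.0005  0.    ] [ 0.      0.     -0.1047]
1 [ 0.0127 -0.0002  0.    ] [ 0.      0.     -0.0698]
arc1: n=13 t=[0.038, -0.002, 0.0] a=[-0.0, -0.001, -0.214] err=3.1mm gz[0.110,0.110] q=[-0.01  0.3   1.76  0.    1.08  0.93] dq=0.50
[[0.43, 0.11, 0.11], [0.44, 0.1, 0.11], [0.45, 0.09, 0.11], [0.47, 0.09, 0.11], [0.48, 0.08, 0.11], [0.5, 0.08, 0.11], [0.51, 0.08, 0.11], [0.53, 0.08, 0.11], [0.54, 0.08, 0.11], [0.56, 0.09, 0.11], [0.57, 0.09, 0.11], [0.58, 0.1, 0.11], [0.6, 0.11, 0.11]]
```

View pics/h1.png

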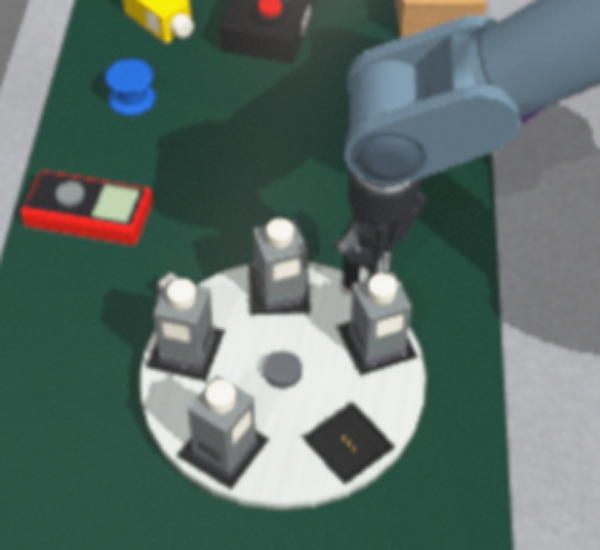

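The crop shows all four units standing and the fingers down between the handle and the N4 unit, at (365,255). Now I push round slowly.

Request:
jog_arm:
  motion:
    - {"tx": 0.013,"ty": 0,"tz": 0,"ax": 0,"ay": 0,"az": -0.07,"claw": -1}
    - {"tx": 0.013,"ty": 0,"tz": 0,"ax": 0,"ay": 0,"az": -0.07,"claw": -1}
    - {"tx": 0.013,"ty": 0,"tz": 0,"ax": 0,"ay": 0,"az": -0.07,"claw": -1}
    - {"tx": 0.013,"ty": 0,"tz": 0,"ax": 0,"ay": 0,"az": -0.07,"claw": -1}
    - {"tx": 0.016,"ty": 0,"tz": 0,"ax": 0,"ay": 0,"az": -0.087,"claw": -1}
    - {"tx": 0.016,"ty": -0.001,"tz": 0,"ax": 0,"ay": 0,"az": -0.087,"claw": -1}
    - {"tx": 0.016,"ty": 0,"tz": 0,"ax": 0,"ay": 0,"az": -0.087,"claw": -1}
    - {"tx": 0.016,"ty": -0.001,"tz": 0,"ax": 0,"ay": 0,"az": -0.087,"claw": -1}
    - {"tx": 0.016,"ty": 0,"tz": 0,"ax": 0,"ay": 0,"az": -0.087,"claw": -1}
    - {"tx": 0.016,"ty": -0.001,"tz": 0,"ax": 0,"ay": 0,"az": -0.087,"claw": -1}
    - {"tx": 0.016,"ty": 0,"tz": 0,"ax": 0,"ay": 0,"az": -0.087,"claw": -1}
    - {"tx": 0.016,"ty": -0.001,"tz": 0,"ax": 0,"ay": 0,"az": -0.087,"claw": -1}

```text
time_s: 28.75
ee_pos: [0.4752, 0.0827, 0.2651]
tcp_rot: [0.991, -0.134, 0.001, 0.0]
wrist_force: [-3.6, -0.4, 1.5]
finger_gap: -0.003
grasp_force: 1.5
```

```bash
cat >> hd.py <<'E'
def where():
    X=now()[0][:3,3]; d=X[:2]-AX; s=get_state(); print("tool ang %.1f r %.4f z %.3f"%(np.degrees(np.arctan2(d[1],d[0]))%360,np.hypot(*d),X[2]),"F",s["wrist_force"].round(1),"t",s["time_s"])
def caps(c="side"):
    p=vision.read_camera(c); w=cloud(p); z=w[...,2]
    m=((z>.135)&(z<.155)&(np.hypot(w[...,0]-AX[0],w[...,1]-AX[1])<.15)).astype(np.uint8)
    n,l,st,_=cv2.connectedComponentsWithStats(m)
    for i in range(1,n):
        if st[i,4]>30: q=np.median(w[l==i],0); d=q[:2]-AX; print("cap",q.round(4),"ang %.1f r %.3f"%(np.degrees(np.arctan2(d[1],d[0]))%360,np.hypot(*d)),st[i,4])
    return p
E
python3 -c "
from hd import *
where(); caps()"
```

```text
tool ang 254.9 r 0.1450 z 0.265 F [-3.6 -0.4  1.5] t 28.75
cap [0.5682 0.1241 0.144 ] ang 299.2 r 0.113 85
cap [0.4347 0.1434 0.144 ] ang 225.3 r 0.111 89
cap [0.6243 0.2474 0.1447] ang 12.5 r 0.114 102
cap [0.5251 0.3402 0.1441] ang 84.1 r 0.118 117
```

Request:
jog_arm:
  motion:
    - {"tx": 0.016,"ty": 0,"tz": 0,"ax": 0,"ay": 0,"az": -0.087,"claw": -1}
    - {"tx": 0.016,"ty": -0.001,"tz": 0,"ax": 0,"ay": 0,"az": -0.087,"claw": -1}
    - {"tx": 0.016,"ty": 0,"tz": 0,"ax": 0,"ay": 0,"az": -0.087,"claw": -1}
    - {"tx": 0.016,"ty": -0.001,"tz": 0,"ax": 0,"ay": 0,"az": -0.087,"claw": -1}
    - {"tx": 0.016,"ty": 0,"tz": 0,"ax": 0,"ay": 0,"az": -0.087,"claw": -1}
    - {"tx": 0.016,"ty": -0.001,"tz": 0,"ax": 0,"ay": 0,"az": -0.087,"claw": -1}
    - {"tx": 0.016,"ty": 0,"tz": 0,"ax": 0,"ay": 0,"az": -0.087,"claw": -1}
    - {"tx": 0.016,"ty": -0.001,"tz": 0,"ax": 0,"ay": 0,"az": -0.087,"claw": -1}
    - {"tx": 0.016,"ty": 0,"tz": 0,"ax": 0,"ay": 0,"az": -0.087,"claw": -1}
    - {"tx": 0.016,"ty": -0.001,"tz": 0,"ax": 0,"ay": 0,"az": -0.087,"claw": -1}
    - {"tx": 0.016,"ty": 0,"tz": 0,"ax": 0,"ay": 0,"az": -0.087,"claw": -1}
    - {"tx": 0.016,"ty": -0.001,"tz": 0,"ax": 0,"ay": 0,"az": -0.087,"claw": -1}

```text
time_s: 29.8
ee_pos: [0.5508, 0.0826, 0.2645]
tcp_rot: [0.992, 0.126, 0.001, 0.001]
wrist_force: [-3.3, -2.0, 0.8]
finger_gap: -0.001
grasp_force: 1.5
```

Request:
jog_arm:
  motion:
    - {"tx": 0.016,"ty": 0,"tz": 0,"ax": 0,"ay": 0,"az": -0.087,"claw": -1}
    - {"tx": 0.016,"ty": -0.001,"tz": 0,"ax": 0,"ay": 0,"az": -0.087,"claw": -1}
    - {"tx": 0.016,"ty": 0,"tz": 0,"ax": 0,"ay": 0,"az": -0.087,"claw": -1}
    - {"tx": 0.016,"ty": -0.001,"tz": 0,"ax": 0,"ay": 0,"az": -0.087,"claw": -1}
    - {"tx": 0.013,"ty": 0,"tz": 0,"ax": 0,"ay": 0,"az": -0.07,"claw": -1}
    - {"tx": 0,"ty": 0,"tz": 0,"ax": 0,"ay": 0,"az": 0,"claw": -1}
    - {"tx": 0,"ty": 0,"tz": 0,"ax": 0,"ay": 0,"az": 0,"claw": -1}

```text
time_s: 30.38
ee_pos: [0.5795, 0.0936, 0.2641]
tcp_rot: [0.974, 0.227, 0.001, 0.0]
wrist_force: [-0.0, 0.1, -0.0]
finger_gap: -0.003
grasp_force: 0.0
```

```bash
python3 -c "
from hd import *
where(); caps()"
```

```text
tool ang 297.3 r 0.1452 z 0.264 F [-0.   0.1 -0. ] t 30.3833
cap [0.5127 0.1133 0.1446] ang 269.8 r 0.109 81
cap [0.6224 0.1918 0.1443] ang 344.2 r 0.114 94
cap [0.5796 0.319  0.1442] ang 55.3 r 0.117 109
cap [0.4441 0.3177 0.1443] ang 126.0 r 0.117 108
```

Request:
jog_arm:
  motion:
    - {"tx": 0.01,"ty": 0,"tz": 0,"ax": 0,"ay": 0,"az": -0.05,"claw": -1}
    - {"tx": 0.01,"ty": 0,"tz": 0,"ax": 0,"ay": 0,"az": -0.05,"claw": -1}
    - {"tx": 0.01,"ty": 0,"tz": 0,"ax": 0,"ay": 0,"az": -0.05,"claw": -1}
    - {"tx": 0.01,"ty": -0.001,"tz": 0,"ax": 0,"ay": 0,"az": -0.05,"claw": -1}
    - {"tx": 0.01,"ty": 0,"tz": 0,"ax": 0,"ay": 0,"az": -0.05,"claw": -1}
    - {"tx": 0.01,"ty": 0,"tz": 0,"ax": 0,"ay": 0,"az": -0.05,"claw": -1}
    - {"tx": 0,"ty": 0,"tz": 0,"ax": 0,"ay": 0,"az": 0,"claw": -1}
    - {"tx": 0,"ty": 0,"tz": 0,"ax": 0,"ay": 0,"az": 0,"claw": -1}
    - {"tx": 0,"ty": 0,"tz": 0,"ax": 0,"ay": 0,"az": 0,"claw": -1}

```text
time_s: 31.18
ee_pos: [0.5961, 0.1034, 0.2587]
tcp_rot: [0.954, 0.301, -0.01, 0.001]
wrist_force: [-21.4, -18.8, 4.1]
finger_gap: -0.003
grasp_force: 0.0
```

```bash
python3 -c "
from hd import *
where(); caps()"
```

```text
tool ang 304.9 r 0.1454 z 0.259 F [-21.4 -18.8   4.1] t 31.1833
cap [0.5241 0.114  0.1444] ang 275.8 r 0.109 83
cap [0.5883 0.1204 0.1425] ang 306.3 r 0.127 37
cap [0.6258 0.202  0.1439] ang 349.6 r 0.115 97
cap [0.4347 0.311  0.145 ] ang 131.5 r 0.118 109
cap [0.5691 0.3246 0.1444] ang 61.2 r 0.116 110
```

Pressing at the stop with 28 N, and the caps sit at exact station positions. I'll back off, rise and go over the button.

Request:
jog_arm:
  motion:
    - {"tx": -0.02,"ty": 0,"tz": 0,"ax": 0,"ay": 0,"az": 0,"claw": -1}
    - {"tx": -0.025,"ty": 0,"tz": 0,"ax": 0,"ay": 0,"az": 0,"claw": -1}
    - {"tx": 0,"ty": 0,"tz": -0.05,"ax": 0,"ay": 0,"az": 0,"claw": -1}
    - {"tx": 0,"ty": 0,"tz": -0.09,"ax": 0,"ay": 0,"az": 0,"claw": -1}
    - {"tx": 0,"ty": 0,"tz": -0.09,"ax": 0,"ay": 0,"az": 0,"claw": -1}
    - {"tx": 0,"ty": 0,"tz": -0.09,"ax": 0,"ay": 0,"az": 0,"claw": -1}
    - {"tx": 0,"ty": 0,"tz": 0,"ax": 0,"ay": 0,"az": 0,"claw": -1}
    - {"tx": 0,"ty": 0,"tz": 0,"ax": 0,"ay": 0,"az": 0,"claw": -1}

```text
time_s: 31.9
ee_pos: [0.5853, 0.0958, 0.3938]
tcp_rot: [0.954, 0.301, 0.003, 0.001]
wrist_force: [-0.6, 0.6, -0.2]
finger_gap: -0.001
grasp_force: 0.0
```

Run:
```python
from hd import *
where(); p=caps("top"); w=cloud(p); f=p["frame"].astype(int)
m=(f[...,0]>130)&(f[...,1]<60)&(f[...,2]<60)&(w[...,2]>.06)&(abs(w[...,0]-.575)<.04)&(abs(w[...,1]+.36)<.04)
Q=w[m]; print("button",cv2.minEnclosingCircle((Q[:,:2]*1000).astype(np.float32)),np.median(Q[:,2]),np.percentile(Q[:,2],90),m.sum())
r=hpose(306,1)[1]; x=np.array([.575,-.361,.30])
plan([("over",x,r),("near",np.array([.575,-.361,.252]),r)],1)
```

```text
tool ang 299.7 r 0.1460 z 0.394 F [-0.6  0.6 -0.2] t 31.9
cap [0.5669 0.3213 0.1459] ang 61.3 r 0.112 106
cap [0.5184 0.1039 0.145 ] ang 272.6 r 0.119 89
button ((576.7716674804688, -363.77703857421875), 18.748493194580078) 0.06487909022273647 0.07124995861646918 60
over: n=13 t=[-0.052, 0.07, 0.018] a=[0.0, -0.0, -0.003] err=4.4mm gz[0.142,0.229] q=[-0.72  0.41  1.55  0.    1.18  0.22] dq=0.28
[[0.58, 0.06, 0.23], [0.58, 0.03, 0.22], [0.58, -0.01, 0.21], [0.58, -0.04, 0.21], [0.58, -0.08, 0.2], [0.58, -0.11, 0.19], [0.58, -0.15, 0.19], [0.58, -0.18, 0.18], [0.58, -0.22, 0.17], [0.58, -0.25, 0.16], [0.58, -0.29, 0.16], [0.58, -0.32, 0.15], [0.58, -0.36, 0.14]]
near: n=2 t=[-0.004, 0.003, 0.057] a=[0.001, -0.001, 0.001] err=0.4mm gz[0.097,0.120] q=[-0.73  0.47  1.56  0.    1.1   0.21] dq=0.14
[[0.58, -0.36, 0.12], [0.57, -0.36, 0.1]]
```

Request:
jog_arm:
  motion:
    - {"tx": -0.052,"ty": 0.07,"tz": 0.018,"ax": 0,"ay": 0,"az": 0,"claw": -1}
    - {"tx": -0.052,"ty": 0.07,"tz": 0.018,"ax": 0,"ay": 0,"az": 0,"claw": -1}
    - {"tx": -0.052,"ty": 0.07,"tz": 0.018,"ax": 0,"ay": 0,"az": 0,"claw": -1}
    - {"tx": -0.052,"ty": 0.07,"tz": 0.018,"ax": 0,"ay": 0,"az": 0,"claw": -1}
    - {"tx": -0.052,"ty": 0.07,"tz": 0.018,"ax": 0,"ay": 0,"az": 0,"claw": -1}
    - {"tx": -0.052,"ty": 0.07,"tz": 0.018,"ax": 0,"ay": 0,"az": 0,"claw": -1}
    - {"tx": -0.052,"ty": 0.07,"tz": 0.018,"ax": 0,"ay": 0,"az": 0,"claw": -1}
    - {"tx": -0.052,"ty": 0.07,"tz": 0.018,"ax": 0,"ay": 0,"az": 0,"claw": -1}
    - {"tx": -0.052,"ty": 0.07,"tz": 0.018,"ax": 0,"ay": 0,"az": 0,"claw": -1}
    - {"tx": -0.052,"ty": 0.07,"tz": 0.018,"ax": 0,"ay": 0,"az": 0,"claw": -1}
    - {"tx": -0.052,"ty": 0.07,"tz": 0.018,"ax": 0,"ay": 0,"az": 0,"claw": -1}
    - {"tx": -0.052,"ty": 0.07,"tz": 0.018,"ax": 0,"ay": 0,"az": 0,"claw": -1}

```text
time_s: 32.95
ee_pos: [0.5714, -0.324, 0.3007]
tcp_rot: [0.954, 0.3, -0.001, -0.002]
wrist_force: [0.3, -1.1, -0.3]
finger_gap: -0.0
grasp_force: 0.0
```

Request:
jog_arm:
  motion:
    - {"tx": -0.052,"ty": 0.07,"tz": 0.018,"ax": 0,"ay": 0,"az": 0,"claw": -1}
    - {"tx": 0,"ty": 0,"tz": 0,"ax": 0,"ay": 0,"az": 0,"claw": -1}
    - {"tx": 0,"ty": 0,"tz": 0,"ax": 0,"ay": 0,"az": 0,"claw": -1}
    - {"tx": 0,"ty": 0,"tz": 0,"ax": 0,"ay": 0,"az": 0,"claw": -1}
    - {"tx": 0,"ty": 0,"tz": 0,"ax": 0,"ay": 0,"az": 0,"claw": -1}

```text
time_s: 33.37
ee_pos: [0.5712, -0.3564, 0.2955]
tcp_rot: [0.954, 0.301, -0.001, -0.001]
wrist_force: [0.5, -0.0, 0.4]
finger_gap: 0.001
grasp_force: 0.0
```

Run:
```python
from hd import *
where(); print(now()[0][:3,3])
for c in("top","side"): p=caps(c); print()
save(p,"t1.png",(160,120,400,370),2.3)
r=hpose(306,1)[1]
plan([("near",np.array([.5755,-.3615,.252]),r),("press",np.array([.5755,-.3615,.234]),r)])
```

```text
tool ang 275.7 r 0.5820 z 0.296 F [ 0.5 -0.   0.4] t 33.3667
[ 0.5712 -0.3564  0.2955]
cap [0.6238 0.1957 0.1452] ang 346.3 r 0.114 129
cap [0.5673 0.3183 0.1448] ang 60.4 r 0.110 139
cap [0.5214 0.1065 0.1456] ang 274.2 r 0.116 134
cap [0.4332 0.3028 0.1455] ang 134.9 r 0.113 142

cap [0.5237 0.1131 0.144 ] ang 275.6 r 0.110 84
cap [0.6261 0.2034 0.1448] ang 350.3 r 0.115 94
cap [0.4346 0.3097 0.1445] ang 132.0 r 0.117 108
cap [0.5693 0.3256 0.1443] ang 61.3 r 0.117 109

near: n=2 t=[0.0, 0.008, 0.055] a=[-0.001, 0.001, -0.017] err=0.5mm gz[0.097,0.119] q=[-0.73  0.47  1.56 -0.    1.11  0.21] dq=0.16
press: n=1 t=[0.001, 0.0, 0.046] a=[0.0, 0.0, 0.0] err=0.2mm gz[0.079,0.079] q=[-0.73  0.5   1.57 -0.    1.08  0.22] dq=0.12
```

View pics/t1.png

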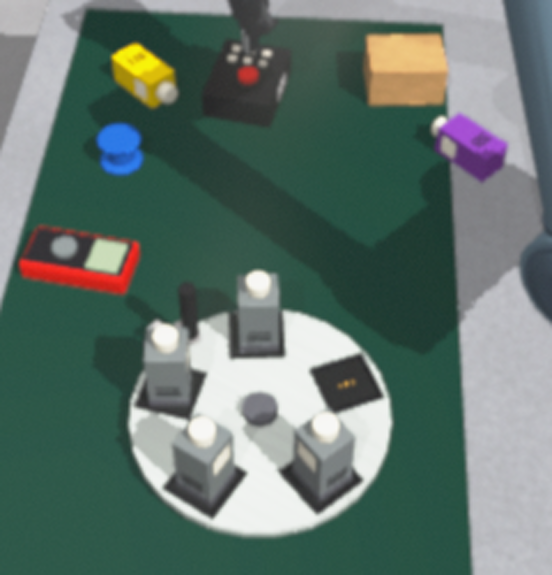

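The crop shows the table turned one station: handle at (190,300), all four units upright, the empty nest at (345,382), bystanders untouched. Pressing the button at (248,75).

Request:
jog_arm:
  motion:
    - {"tx": 0,"ty": 0.008,"tz": 0.055,"ax": 0,"ay": 0,"az": -0.017,"claw": -1}
    - {"tx": 0,"ty": 0.008,"tz": 0.055,"ax": 0,"ay": 0,"az": -0.017,"claw": -1}
    - {"tx": 0,"ty": 0,"tz": 0.01,"ax": 0,"ay": 0,"az": 0,"claw": -1}
    - {"tx": 0,"ty": 0,"tz": 0.01,"ax": 0,"ay": 0,"az": 0,"claw": -1}
    - {"tx": 0,"ty": 0,"tz": 0.01,"ax": 0,"ay": 0,"az": 0,"claw": -1}
    - {"tx": 0,"ty": 0,"tz": 0.01,"ax": 0,"ay": 0,"az": 0,"claw": -1}
    - {"tx": 0,"ty": 0,"tz": 0.005,"ax": 0,"ay": 0,"az": 0,"claw": -1}
    - {"tx": 0,"ty": 0,"tz": 0,"ax": 0,"ay": 0,"az": 0,"claw": -1}
    - {"tx": 0,"ty": 0,"tz": 0,"ax": 0,"ay": 0,"az": 0,"claw": -1}
    - {"tx": 0,"ty": 0,"tz": 0,"ax": 0,"ay": 0,"az": 0,"claw": -1}

```text
time_s: 34.3
ee_pos: [0.5756, -0.3628, 0.2392]
tcp_rot: [0.951, 0.309, -0.0, 0.0]
wrist_force: [-7.9, 7.7, 18.8]
finger_gap: -0.003
grasp_force: 9.4
```

18.8 N, well above the 5 N spring, and the tip stopped at about 66 mm, so the button is fully down. Retreating.

Request:
jog_arm:
  motion:
    - {"tx": 0,"ty": 0,"tz": -0.03,"ax": 0,"ay": 0,"az": 0,"claw": -1}
    - {"tx": 0,"ty": 0,"tz": -0.08,"ax": 0,"ay": 0,"az": 0,"claw": -1}
    - {"tx": 0,"ty": 0,"tz": -0.08,"ax": 0,"ay": 0,"az": 0,"claw": -1}
    - {"tx": 0,"ty": 0,"tz": -0.08,"ax": 0,"ay": 0,"az": 0,"claw": -1}
    - {"tx": 0,"ty": 0,"tz": 0,"ax": 0,"ay": 0,"az": 0,"claw": -1}
    - {"tx": 0,"ty": 0,"tz": 0,"ax": 0,"ay": 0,"az": 0,"claw": -1}
    - {"tx": 0,"ty": 0,"tz": 0,"ax": 0,"ay": 0,"az": 0,"claw": -1}

```text
time_s: 34.88
ee_pos: [0.5749, -0.3627, 0.3427]
tcp_rot: [0.951, 0.308, -0.0, 0.0]
wrist_force: [0.0, 0.6, -1.1]
finger_gap: 0.002
grasp_force: 0.0
```

Run:
```python
from hd import *
where(); p=caps("top"); w=cloud(p)
m=(w[...,2]>.12)&(w[...,2]<.136)&(np.hypot(w[...,0]-.611,w[...,1]-.1158)<.025); q=np.median(w[m],0); d=q[:2]-AX
print("handle",q,"ang",np.degrees(np.arctan2(d[1],d[0]))%360)
for l in("multimeter","spool","parts_carton"): print(l,[(round(r["p"],2),np.round(r["centre"],3)) for r in vision.look_for(p,l)[:2]])
```

```text
tool ang 276.0 r 0.5887 z 0.343 F [ 0.   0.6 -1.1] t 34.8833
cap [0.6242 0.1959 0.1453] ang 346.4 r 0.114 130
cap [0.5676 0.319  0.1454] ang 60.4 r 0.111 139
cap [0.5215 0.1066 0.1453] ang 274.2 r 0.116 134
cap [0.433  0.303  0.1453] ang 134.9 r 0.113 142
handle [0.6094 0.1149 0.1301] ang 311.8000757710262
multimeter [(0.98, array([ 0.775, -0.017,  0.033]))]
spool [(0.64, array([ 0.75 , -0.234,  0.048]))]
parts_carton [(0.93, array([ 0.316, -0.434,  0.069]))]
```

```bash
python3 -c "
from workcell import job
print(job.sign_off())"
```

```text
the job is handed in; nothing more can be done
None
```

The job is handed in: all three toppled units stand upright in nests beside the loaded one, the turntable is turned one station onto its stop, the start button was pressed fully down, and the multimeter, spool and carton were not disturbed; the hand-in returned no verdict.

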